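# Gap up a carry tray: swap the failed graft in its middle

### The arm

A 6-joint arm with a two-finger parallel gripper is mounted at the origin on the work surface. World frame = base frame: x ahead of the robot, y to its left, z up, the work surface at z = 0. Lengths are in m, angles in rad, forces in N, time in s.
With the tool pointing down it reaches from about 0.275 to 0.825 m from the base axis. Payload 4.9 kg.
Tool frame: the origin (TCP) lies midway between the tips of the shut fingers; the grasp point (between the pads) lies 19 mm behind it (arm.hold_point_z is the distance from the TCP to the grasp point, in m); z points along the fingers, y is the line along which they close (so a half turn about z gives the same grasp; the last joint's range is limited). The gripper opens to 85 mm and grips with 20 to 120 N. Pads are 22 mm wide; open, the fingers measure 114 mm over their backs; the gripper's body (76 mm by 85 mm) begins 54 mm behind the grasp point. The pads swing forward as they close: fully open they stand 13 mm farther back than shut.
Start: joints at [-1.242, 0.326, -0.193, 1.052, 0, 1.437], TCP at [0.246, -0.492, 0.231] pointing down, gripper open.
Joint ranges: [-2.65, 2.65], [-0.97, 1.79], [-1.3, 1.35], [-1.93, 2.1], [-1.47, 1.37], [-3.14, 3.14]. Speed limits (rad/s): [2.57, 2.57, 3.14, 3.14, 3.14, 3.14].

### API

Orientations are given as a unit quaternion [x, y, z, w].
In Python, from cell import arm, viewer, finder gives the robot as it stands.
- The arm moves only by the shell command python3 -m pendant 'ROWS' [OPENING] [FORCE]. ROWS is JSON, a list of rows, each an object of numbers: "x", "y", "z": the shift along the tool's x, y, z in m; "wx", "wy", "wz": the turn, a rotation vector about the tool's x, y, z in degrees. In form: [{"x": .., "y": .., "z": .., "wx": .., "wy": .., "wz": ..}, ...]. A call has 1 to 5 rows; each row is the pose to reach, as a shift and turn from the pose commanded when the call began, along the tool's axes at that moment; what a row does not reach only later rows make up. A row lasts 1/10 s, in which the tool goes at most 50 mm and 8.59 degrees, less where a joint would pass 70% of its speed; a pose out of reach is approached as far as the arm can. A call with a gripper value outside its range is refused whole. OPENING is the opening, from 0 (shut) to 1 (fully open), set as the call begins (- or left out, the last holds). The fingers move at their own pace and stop on an object; FORCE is the grip in N (left out, the last holds). Time passes only in rows, so rows that repeat a pose let the fingers close. It gives the time, the measured TCP pose, the force, the opening and the grip force at its end, in the units of the state.
- arm.observe(): the state, without advancing time (a new reading comes with each control period).
- viewer.camera(name): name is "scene" or "top" or "wrist"; returns the picture (420x560x3 uint8, red, green, blue); there is no depth.
- viewer.camera_params(name): a dict with "K" (3x3 intrinsics, pixels), "world_to_cam" (4x4, takes a point from world to camera coordinates). Camera axes: x right, y up, looking along -z (the intrinsics and any distortion apply to the point x, -y, -z); pixel columns grow to the right and rows downward; lengths in m; the calibration is good to about 2 mm. The wrist camera is an equidistant fisheye: a pixel r from the principal point sees the ray r / f radians off the axis. A picture is of the moment at which its call begins: read the wrist's pose just before it. camera_params takes no time and is no camera call; for the wrist camera it gives the pose at the moment of the call.
- arm.sign_off(): hands the job in; it is judged then, once.
Trained networks look in the newest picture that a camera, given by its name, has taken for a name from the list of things; names that differ only in an ending like _2 or _b are one class to them, and where a whole thing is asked for, a point or a joint stands for the part that bears it (a point fixed in the world has none). Each returns a list of dicts, best first, with "confidence" (0 to 1); they miss things now and then, are a little off and sometimes report something else, mostly with a low value. They report only what shows in the picture. A call takes as long as a camera call.
- finder.search_frame(camera, thing): "box" ([left, top, right, bottom] as shares, 0 to 1, of the picture: columns of its width, rows of its height, round what is visible of it).
- finder.masks_of(camera, thing): "mask" (420x560 bool, what is visible of it) and "box" ([left, top, right, bottom] as shares, 0 to 1, of the picture: columns of its width, rows of its height, round what is visible of it).
The state is a dict: "t": time; "joint_positions": joint angles; "joint_vel": joint speeds; "joint_torque": joint torques, N m; "tool_pos": TCP position; "tool_rot": TCP orientation; "contact_force": force on the tool from outside, world axes, zero at the start; "moment": the same for the moment, N m; "grip_width": finger opening in m; "finger_force": force on a finger pad.
Only numpy, scipy, OpenCV 4.12 (cv2) and the standard library are available. Lean on these libraries where they do the work, as an engineer would, in place of code of your own. Each camera call takes 0.05 s, during which the arm holds its last target. There are 200 camera calls.

### The job

Replace the failed, withered graft in the middle of the black carry tray with the fresh terracotta pot that stands on the bench. It is hemmed in, so first stand two opposite neighbours upright in the green tray; then stand the failed pot in the red tray, set the fresh one in the middle socket, and return each neighbour to the very socket it came from. Keep every pot upright all the time, leave the tub of grafting clips where it is, and finish with all five pots of the black tray seated in their sockets.

Things in the scene. Friction and masses are not known exactly. Their poses are not given: they have to be found in the camera images.
- tray: Black carry tray, 190 mm square, fixed. 3 x 3 sockets 54 mm wide, centres at -60, 0, 60 mm along its x and y; floor 4 mm, ribs between them 13 mm above the bench. Origin: underside, below the middle socket. The failed pot starts in the middle socket, the blue, yellow, white, purple pots in any order in the four side sockets, their collars 8 mm from it (no room for a finger); corners are empty.
- holding: Green shallow tray, 126 mm along its x and 150 mm along its y, floor 4 mm thick, rim 14 mm high and 4 mm thick, fixed to the bench, empty at the start: the place to stand the two neighbours meanwhile (side by side along its y they fit with room). Origin: centre of its underside.
- reject: Red shallow tray, 112 x 112 mm, floor 4 mm thick, rim 14 mm high and 4 mm thick, fixed to the bench, empty at the start: for the failed pot. Origin: centre of its underside.
- pot_blue: Blue pot with a healthy green seedling. Square pot 58 mm high: straight collar 52 mm wide over the top 20 mm (grip it across two facing sides), tapering to 42 mm at the foot; 0.1 to 0.15 kg. Origin: centre of the underside; x, y square to the sides. The soft seedling, 35 mm above the rim, yields and cannot be used to lift. Starts in a side socket of the black tray, squared to it. 
- pot_yellow: Yellow pot with a healthy green seedling. Square pot 58 mm high: straight collar 52 mm wide over the top 20 mm (grip it across two facing sides), tapering to 42 mm at the foot; 0.1 to 0.15 kg. Origin: centre of the underside; x, y square to the sides. The soft seedling, 35 mm above the rim, yields and cannot be used to lift. Starts in a side socket of the black tray, squared to it. 
- pot_white: White pot with a healthy green seedling. Square pot 58 mm high: straight collar 52 mm wide over the top 20 mm (grip it across two facing sides), tapering to 42 mm at the foot; 0.1 to 0.15 kg. Origin: centre of the underside; x, y square to the sides. The soft seedling, 35 mm above the rim, yields and cannot be used to lift. Starts in a side socket of the black tray, squared to it. 
- pot_purple: Purple pot with a healthy green seedling. Square pot 58 mm high: straight collar 52 mm wide over the top 20 mm (grip it across two facing sides), tapering to 42 mm at the foot; 0.1 to 0.15 kg. Origin: centre of the underside; x, y square to the sides. The soft seedling, 35 mm above the rim, yields and cannot be used to lift. Starts in a side socket of the black tray, squared to it. 
- pot_failed: Terracotta-coloured pot with a limp, yellow-brown withered seedling. Square pot 58 mm high: straight collar 52 mm wide over the top 20 mm (grip it across two facing sides), tapering to 42 mm at the foot; 0.1 to 0.15 kg. Origin: centre of the underside; x, y square to the sides. The soft seedling, 20 mm above the rim, yields and cannot be used to lift. Starts in the middle socket of the black tray.
- pot_new: Terracotta-coloured pot with a fresh green grafted seedling, alone on the bench, any yaw. Square pot 58 mm high: straight collar 52 mm wide over the top 20 mm (grip it across two facing sides), tapering to 42 mm at the foot; 0.1 to 0.15 kg. Origin: centre of the underside; x, y square to the sides. The soft seedling, 35 mm above the rim, yields and cannot be used to lift. 
- clip_tub: Clear round tub of small grafting clips, 90 mm across the rim, 42 mm high, standing loose on the bench. Bystander. Origin: centre of its underside.

How it is judged:
On the way, in this order (a step that is already met when the one before it is completed fails the run):
1. two of the four neighbour pots stand upright in the green tray ((((x of pot_blue in the frame of holding between -0.045 and 0.045 m and y of pot_blue in the frame of holding between -0.055 and 0.055 m and z of pot_blue in the frame of holding below 0.01 m and angle between pot_blue's own z axis and vertical below 0.12 rad) and (x of pot_yellow in the frame of holding between -0.045 and 0.045 m and y of pot_yellow in the frame of holding between -0.055 and 0.055 m and z of pot_yellow in the frame of holding below 0.01 m and angle between pot_yellow's own z axis and vertical below 0.12 rad)) or ((x of pot_blue in the frame of holding between -0.045 and 0.045 m and y of pot_blue in the frame of holding between -0.055 and 0.055 m and z of pot_blue in the frame of holding below 0.01 m and angle between pot_blue's own z axis and vertical below 0.12 rad) and (x of pot_white in the frame of holding between -0.045 and 0.045 m and y of pot_white in the frame of holding between -0.055 and 0.055 m and z of pot_white in the frame of holding below 0.01 m and angle between pot_white's own z axis and vertical below 0.12 rad)) or ((x of pot_blue in the frame of holding between -0.045 and 0.045 m and y of pot_blue in the frame of holding between -0.055 and 0.055 m and z of pot_blue in the frame of holding below 0.01 m and angle between pot_blue's own z axis and vertical below 0.12 rad) and (x of pot_purple in the frame of holding between -0.045 and 0.045 m and y of pot_purple in the frame of holding between -0.055 and 0.055 m and z of pot_purple in the frame of holding below 0.01 m and angle between pot_purple's own z axis and vertical below 0.12 rad)) or ((x of pot_yellow in the frame of holding between -0.045 and 0.045 m and y of pot_yellow in the frame of holding between -0.055 and 0.055 m and z of pot_yellow in the frame of holding below 0.01 m and angle between pot_yellow's own z axis and vertical below 0.12 rad) and (x of pot_white in the frame of holding between -0.045 and 0.045 m and y of pot_white in the frame of holding between -0.055 and 0.055 m and z of pot_white in the frame of holding below 0.01 m and angle between pot_white's own z axis and vertical below 0.12 rad)) or ((x of pot_yellow in the frame of holding between -0.045 and 0.045 m and y of pot_yellow in the frame of holding between -0.055 and 0.055 m and z of pot_yellow in the frame of holding below 0.01 m and angle between pot_yellow's own z axis and vertical below 0.12 rad) and (x of pot_purple in the frame of holding between -0.045 and 0.045 m and y of pot_purple in the frame of holding between -0.055 and 0.055 m and z of pot_purple in the frame of holding below 0.01 m and angle between pot_purple's own z axis and vertical below 0.12 rad)) or ((x of pot_white in the frame of holding between -0.045 and 0.045 m and y of pot_white in the frame of holding between -0.055 and 0.055 m and z of pot_white in the frame of holding below 0.01 m and angle between pot_white's own z axis and vertical below 0.12 rad) and (x of pot_purple in the frame of holding between -0.045 and 0.045 m and y of pot_purple in the frame of holding between -0.055 and 0.055 m and z of pot_purple in the frame of holding below 0.01 m and angle between pot_purple's own z axis and vertical below 0.12 rad)))), for 0.2 s.
2. the failed pot stands upright in the red tray (x of pot_failed in the frame of reject between -0.036 and 0.036 m and y of pot_failed in the frame of reject between -0.036 and 0.036 m and z of pot_failed in the frame of reject below 0.01 m and angle between pot_failed's own z axis and vertical below 0.12 rad), for 0.2 s.
3. the fresh pot is seated in the middle socket of the black tray (horizontal distance between pot_new and tray below 0.012 m and z of pot_new in the frame of tray below 0.01 m and angle between pot_new's own z axis and vertical below 0.12 rad), for 0.2 s.
At the end, for the whole second after the job is handed in: The four neighbour pots each stand within 12 mm of where they started, the fresh pot on the floor of the middle socket within 12 mm of its centre, the failed pot on the floor of the red tray (within 36 mm of its centre along both sides); all upright within 0.12 rad and at rest (all of step 2 and all of step 3 and distance of each of pot_blue, pot_yellow, pot_white, pot_purple from where it was at the start of the episode below 0.012 m and angle between each of pot_blue, pot_yellow, pot_white, pot_purple's own z axis and vertical below 0.12 rad and linear speed of each of pot_blue, pot_yellow, pot_white, pot_purple, pot_failed, pot_new below 0.02 m/s); the robot touches nothing.
It fails at once if a pot is tipped (more than 0.6 rad from upright) (angle between any of pot_blue, pot_yellow, pot_white, pot_purple, pot_failed, pot_new's own z axis and vertical above 0.6 rad).
It fails at once if the tub of clips is pushed more than 25 mm (distance of clip_tub from where it was at the start of the episode above 0.025 m).
It also fails if it takes over 120 s, if anything falls off the work surface, if the arm or the gripper's body presses on something with over 40 N, if the wrist force passes 120 N, or if a joint passes its speed limit or range.

## Working session

There is one attempt and no reset: what is moved stays moved. The work goes in short steps, Python scripts to look and compute and a shell command to move; the robot and the scene stay as the last step left them, time stands still between calls to the robot, and variables do not carry over. Pictures are saved under pics/ and viewed, at most 14 in all, crops included, and the job is handed in when it is done.

```bash
ls; mkdir -p pics; python3 - <<'E'
from cell import arm, viewer, finder
import cv2,numpy as np
s=arm.observe();print(s)
for c in ("top","scene"):
    im=viewer.camera(c);cv2.imwrite(f"pics/{c}0.png",im[:,:,::-1])
    p=viewer.camera_params(c);print(c,np.round(p["K"],2).tolist(),np.round(p["world_to_cam"],4).tolist())
E
```

```text
pics
{'t': 0.0, 'joint_positions': array([-1.24220403e+00,  3.26919757e-01, -1.93562232e-01,  1.05202033e+00,
       -1.32208907e-05,  1.43662247e+00]), 'joint_vel': array([ 0.00097405,  0.00044197, -0.00129167,  0.00026938,  0.00243849,
        0.00019708]), 'joint_torque': array([ 1.13760445e-03, -4.43405986e+01,  2.62436271e+01,  1.53799594e-02,
        1.51684085e-04,  1.02881637e-05]), 'tool_pos': array([ 0.24536539, -0.49159085,  0.2305232 ]), 'tool_rot': array([ 9.73349798e-01,  2.29323880e-01, -8.93675294e-05, -8.48324796e-04]), 'contact_force': array([0.50197015, 0.49638596, 0.40333053]), 'moment': array([-0.03229529, -0.00731614,  0.03601932]), 'finger_force': 0.0, 'grip_width': 0.08567462462985513}
top [[390.97, 0.0, 271.05], [0.0, 390.97, 208.18], [0.0, 0.0, 1.0]] [[-0.1988, -0.98, -0.0044, 0.0895], [0.9596, -0.1955, 0.2025, -0.5362], [-0.1993, 0.036, 0.9793, -0.806], [0.0, 0.0, 0.0, 1.0]]
scene [[482.86, 0.0, 274.04], [0.0, 482.86, 204.69], [0.0, 0.0, 1.0]] [[0.5582, 0.8297, -0.0085, -0.303], [-0.6708, 0.4573, 0.5839, 0.3126], [0.4883, -0.3203, 0.8118, -1.3019], [0.0, 0.0, 0.0, 1.0]]
```

View pics/top0.png

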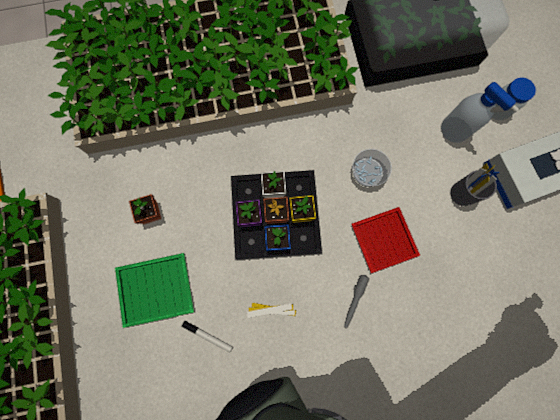

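View pics/scene0.png

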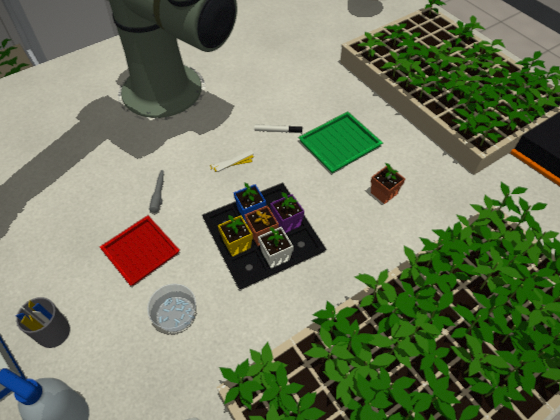

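```bash
cat > h.py <<'E'
from cell import arm, viewer, finder
import cv2,numpy as np
from scipy.optimize import minimize
from scipy.spatial.transform import Rotation as R
def box(lx,ly,z0,z1,):
    return np.array([[sx*lx/2,sy*ly/2,z] for sx in(-1,1) for sy in(-1,1) for z in(z0,z1)])
POT=np.vstack([box(.052,.052,.038,.058),box(.042,.042,0,.001)])
MODEL=dict(tray=box(.19,.19,0,.013),holding=box(.126,.15,0,.014),reject=box(.112,.112,0,.014))
def place(m,p,z0=0):
    c,s=np.cos(p[2]),np.sin(p[2])
    return m@np.array([[c,s,0],[-s,c,0],[0,0,1]])+[p[0],p[1],z0]
def project(cam,P,X):
    K,T=P["K"],P["world_to_cam"]
    q=X@T[:3,:3].T+T[:3,3]; q=q*[1,-1,-1]
    if cam=="wrist":
        r=np.hypot(q[:,0],q[:,1]);th=np.arctan2(r,q[:,2]);q=np.c_[q[:,:2]/np.maximum(r,1e-9)[:,None]*th[:,None],np.ones(len(q))]
    else:q=q/q[:,2:]
    return (q@np.array(K).T)[:,:2]
def ray(cam,P,uv,z):
    K=P["K"];T=P["world_to_cam"];d=np.array([(uv[0]-K[0][2])/K[0][0],(uv[1]-K[1][2])/K[1][1],1.])
    if cam=="wrist":
        r=np.hypot(d[0],d[1]);d=np.array([d[0]/r*np.sin(r),d[1]/r*np.sin(r),np.cos(r)])
    d=T[:3,:3].T@(d*[1,-1,-1]);o=-T[:3,:3].T@T[:3,3]
    return o+d*(z-o[2])/d[2]
S=4
def fit(model,masks,p0,z0=0,hull=True):
    """masks: {cam:(params,mask)}; fits x,y,yaw of a convex model to silhouettes"""
    big={}
    for c,(P,m) in masks.items():
        m=m.astype(np.uint8)
        if hull:
            h=cv2.convexHull(np.vstack(cv2.findContours(m,0,1)[0]));m=cv2.fillPoly(m*0,[h],1)
        big[c]=cv2.resize(m,None,fx=S,fy=S,interpolation=0)
    def cost(p):
        e=0
        for c,(P,_) in masks.items():
            uv=project(c,P,place(model,p,z0))
            h=cv2.convexHull(((uv+.5)*S-.5).astype(np.float32))
            b=np.zeros_like(big[c]);cv2.fillConvexPoly(b,np.round(h*16).astype(np.int32),1,shift=4)
            e+=1-(b&big[c]).sum()/(b|big[c]).sum()
        return e/len(masks)
    best=None
    for dy in np.radians([-30,-15,0,15,30]):
        q=np.array(p0)+[0,0,dy]
        r=minimize(cost,q,method="Nelder-Mead",options=dict(initial_simplex=np.array([q,q+[.02,0,0],q+[0,.02,0],q+[0,0,.2]]),xatol=1e-4,fatol=1e-5))
        if best is None or r.fun<best.fun:best=r
    return best.x,best.fun
def snap(cams,name):
    out={}
    for c in cams:
        L=finder.masks_of(c,name)
        if L:out[c]=(viewer.camera_params(c),np.array(L[0]["mask"]));print(name,c,round(L[0]["confidence"],2),len(L),np.round(np.array(L[0]["box"])*[560,420,560,420]))
    return out
E
cat > run1.py <<'E'
from h import *
for c in("top","scene"):viewer.camera(c)
P=viewer.camera_params("top")
for n,uv in dict(tray=(276,213),holding=(155,290),reject=(386,240),pot_new=(145,209),clip_tub=(370,170)).items():
    ms=snap(("top","scene"),n);p0=ray("top",P,uv,.01)
    if n=="clip_tub":print(p0);continue
    for sub in (("top",),("scene",),("top","scene")):
        if not all(c in ms for c in sub):continue
        x,e=fit(MODEL.get(n,POT),{c:ms[c] for c in sub},[p0[0],p0[1],.0 if n=="holding" else 0.2],hull=n!="pot_new")
        print(n,sub,np.round(x,4),round(e,3))
for n in("pot_blue","pot_yellow","pot_white","pot_purple","pot_failed"):
    snap(("top",),n)
E
python3 run1.py
```

```text
tray top 0.68 1 [230. 169. 320. 258.]
tray scene 0.73 1 [202. 182. 327. 291.]
tray ('top',) [ 0.5344 -0.0273 -0.1322] 0.099
tray ('scene',) [ 0.5395 -0.029   1.4399] 0.055
tray ('top', 'scene') [ 0.5397 -0.0288 -0.1296] 0.079
holding top 0.72 1 [115. 255. 193. 327.]
holding scene 0.79 2 [297. 112. 381. 173.]
holding ('top',) [0.4193 0.274  0.0026] 0.111
holding ('scene',) [ 0.4258  0.2739 -0.0012] 0.049
holding ('top', 'scene') [ 0.4248  0.2739 -0.0014] 0.082
reject top 0.97 1 [350. 208. 421. 271.]
reject scene 0.95 1 [100. 215. 181. 288.]
reject ('top',) [ 0.4259 -0.2626  0.1196] 0.126
reject ('scene',) [ 0.4314 -0.2612  0.1511] 0.083
reject ('top', 'scene') [ 0.4316 -0.2619  0.1634] 0.106
pot_new top 0.73 2 [134. 196. 161. 223.]
pot_new scene 0.83 1 [370. 166. 409. 202.]
pot_new ('top',) [0.5989 0.2567 0.1279] 0.087
pot_new ('scene',) [0.6031 0.2588 1.7185] 0.066
pot_new ('top', 'scene') [0.6011 0.2582 0.1311] 0.098
clip_tub top 0.84 1 [353. 150. 392. 188.]
clip_tub scene 0.67 1 [150. 281. 195. 333.]
[ 0.59611416 -0.26845613  0.01      ]
pot_blue top 0.78 2 [264. 225. 289. 252.]
pot_yellow top 0.79 1 [291. 194. 316. 223.]
pot_white top 0.93 1 [261. 167. 284. 201.]
pot_purple top 0.83 2 [235. 200. 263. 229.]
pot_failed top 0.72 1 [264. 194. 289. 226.]
```

```bash
cat > to.py <<'E'
# usage: to.py x y z psi_deg -> shift and turn in tool axes from the present pose
import sys;from h import *
def pose():
    s=arm.observe();M=R.from_quat(s["tool_rot"]).as_matrix()
    return s,np.degrees(np.arctan2(M[1,0],M[0,0])),M
def main(a):
    s,psi,M=pose();d=np.array(a[:3])-s["tool_pos"];p=np.radians(psi)
    wz=-((a[3]-psi+180)%360-180)
    print("shift mm",np.round([1e3*(d[0]*np.cos(p)+d[1]*np.sin(p)),1e3*(d[0]*np.sin(p)-d[1]*np.cos(p)),-1e3*d[2]],1),"wz",round(wz,1),"| psi",round(psi,2),"tilt",np.round(np.degrees(M[:2,2]),2),"t",round(s["t"],1),"pos",np.round(s["tool_pos"],4),"w",round(s["grip_width"],4),"F",np.round(s["contact_force"],1))
if __name__=="__main__":main([float(v) for v in sys.argv[1:]])
E
python3 to.py 0.50 -0.03 0.30 82.5
```

```text
shift mm [ 434.  -299.9  -68.7] wz -56.0 | psi 26.52 tilt [-0. -0.] t 0.9 pos [ 0.2456 -0.4922  0.2313] w 0.0853 F [-0.9 -0.3  0.1]
```

```bash
python3 -m pendant '[{"z":-0.05},{"x":0.04,"y":-0.03,"z":-0.07,"wz":-8},{"x":0.08,"y":-0.056,"z":-0.07,"wz":-16},{"x":0.12,"y":-0.083,"z":-0.07,"wz":-24},{"x":0.16,"y":-0.11,"z":-0.07,"wz":-32}]' 1 60; python3 to.py 0.50 -0.03 0.30 82.5
```

```text
shift mm [ 434.  -299.9  -68.7] wz -56.0 | psi 26.52 tilt [-0. -0.] t 0.9 pos [ 0.2456 -0.4922  0.2313] w 0.0853 F [-0.9 -0.3  0.1]$[0]: bad value
```

```bash
python3 -m pendant '[{"x":0,"y":0,"z":-0.04,"wx":0,"wy":0,"wz":0},{"x":0.04,"y":-0.03,"z":-0.07,"wx":0,"wy":0,"wz":-8},{"x":0.08,"y":-0.056,"z":-0.07,"wx":0,"wy":0,"wz":-16},{"x":0.12,"y":-0.083,"z":-0.07,"wx":0,"wy":0,"wz":-24},{"x":0.16,"y":-0.11,"z":-0.07,"wx":0,"wy":0,"wz":-32}]' 1 60; python3 to.py 0.50 -0.03 0.30 82.5
```

```text
t: 1.45
tool_pos: [0.3395, -0.3223, 0.3018]
tool_rot: [0.871, 0.491, 0.0, 0.001]
contact_force: [0.7, -0.2, 0.1]
grip_width: 0.0855
finger_force: 0.0
shift mm [333.1 -14.2   1.8] wz -23.7 | psi 58.78 tilt [ 0.06 -0.05] t 1.4 pos [ 0.3395 -0.3223  0.3018] w 0.0855 F [ 0.7 -0.2  0.1]
```

```bash
python3 -m pendant '[{"x":0.048,"y":-0.002,"z":0,"wx":0,"wy":0,"wz":-5},{"x":0.096,"y":-0.004,"z":0,"wx":0,"wy":0,"wz":-10},{"x":0.144,"y":-0.006,"z":0,"wx":0,"wy":0,"wz":-15},{"x":0.192,"y":-0.008,"z":0,"wx":0,"wy":0,"wz":-20},{"x":0.24,"y":-0.01,"z":0,"wx":0,"wy":0,"wz":-23.7}]' ; python3 -m pendant '[{"x":0.04,"y":0,"z":0,"wx":0,"wy":0,"wz":0},{"x":0.08,"y":0,"z":0,"wx":0,"wy":0,"wz":0},{"x":0.09,"y":0,"z":0,"wx":0,"wy":0,"wz":0},{"x":0.09,"y":0,"z":0,"wx":0,"wy":0,"wz":0}]'
python3 - <<'E'
from h import *
import to
to.main([.5,-.03,.3,82.5])
P=viewer.camera_params("wrist");im=viewer.camera("wrist");cv2.imwrite("pics/w1.png",im[:,:,::-1])
T=P["world_to_cam"];print(np.round(P["K"],1).tolist(),-T[:3,:3].T@T[:3,3],np.round(T[:3,:3],3))
print(project("wrist",P,place(np.array([[0,0,.013]]),[.54,-.029,0])))
E
```

```text
t: 1.95
tool_pos: [0.4564, -0.1119, 0.3016]
tool_rot: [0.753, 0.659, 0.0, 0.0]
contact_force: [1.1, -1.2, 0.4]
grip_width: 0.0853
finger_force: 0.0
t: 2.35
tool_pos: [0.4679, -0.0234, 0.3014]
tool_rot: [0.752, 0.659, -0.0, 0.0]
contact_force: [-1.0, -0.8, 0.2]
grip_width: 0.0854
finger_force: 0.0
shift mm [-2.3 32.7  1.4] wz -0.1 | psi 82.39 tilt [ 0.   -0.02] t 2.4 pos [ 0.4679 -0.0234  0.3014] w 0.0854 F [-1.  -0.8  0.2]
[[325.2, 0.0, 283.6], [0.0, 325.2, 215.8], [0.0, 0.0, 1.0]] [0.47793304 0.05398712 0.44357769] [[ 0.991 -0.133  0.001]
 [ 0.126  0.944 -0.305]
 [ 0.04   0.303  0.952]]
[[337.05646884 170.66856016]]
```

View pics/w1.png

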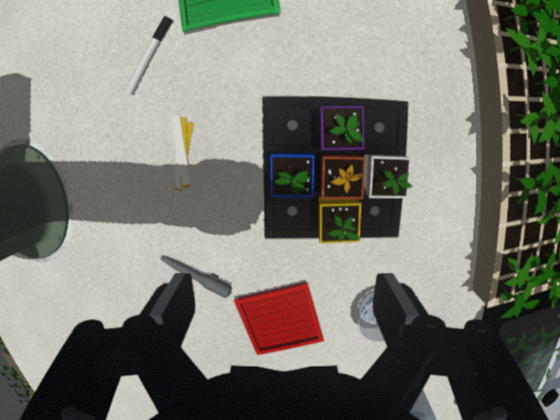

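```bash
cat > run2.py <<'E'
from h import *
viewer.camera("wrist")
off=dict(pot_blue=(-.06,0),pot_white=(.06,0),pot_yellow=(0,-.06),pot_purple=(0,.06),pot_failed=(0,0))
for n,p0 in dict(tray=(.54,-.029,-.13),reject=(.43,-.262,.15),pot_blue=0,pot_white=0,pot_yellow=0,pot_purple=0,pot_failed=0).items():
    m=snap(("wrist",),n)
    if not m:print("none",n);continue
    if n in off:
        c,s=np.cos(-.13),np.sin(-.13);o=off[n];p0=(.54+c*o[0]-s*o[1],-.029+s*o[0]+c*o[1],-.13)
    x,e=fit(MODEL.get(n,POT),m,p0,.004 if n in off else 0)
    print(n,np.round(x,4),round(e,3), "implied",np.round(x[:2]-(np.array(p0[:2])-[.54,-.029]),4) if n in off else "")
E
python3 run2.py
```

```text
tray wrist 0.72 1 [263.  92. 407. 239.]
tray [ 0.5361 -0.0235 -0.1271] 0.086 implied 
reject wrist 0.74 1 [234. 284. 326. 354.]
reject [ 0.4307 -0.2618  0.1321] 0.094 implied 
pot_blue wrist 0.58 2 [270. 152. 312. 196.]
pot_blue [ 0.4777 -0.0206 -0.1362] 0.026 implied [ 0.5372 -0.0284]
pot_white wrist 0.88 1 [361. 154. 413. 200.]
pot_white [ 0.6004 -0.0368 -0.1315] 0.029 implied [ 0.5409 -0.0291]
pot_yellow wrist 0.72 1 [318. 199. 362. 240.]
pot_yellow [ 0.5298 -0.0876 -0.1452] 0.05 implied [ 0.5376 -0.0281]
pot_purple wrist 0.98 1 [319. 105. 365. 151.]
pot_purple [ 0.5447  0.0306 -0.0972] 0.062 implied [ 0.5369 -0.0289]
pot_failed wrist 0.89 1 [320. 154. 364. 198.]
pot_failed [ 0.5397 -0.0294 -0.148 ] 0.026 implied [ 0.5397 -0.0294]
```

```bash
python3 to.py .5463 .0307 .03 82.5; python3 to.py .5307 -.0883 .03 82.5
```

```text
shift mm [ 66.2  70.  271.3] wz -0.4 | psi 82.13 tilt [ 0. -0.] t 2.8 pos [ 0.4678 -0.0253  0.3013] w 0.0853 F [-0.1 -0.4  1. ]
shift mm [-53.8  70.9 271.3] wz -0.4 | psi 82.13 tilt [ 0. -0.] t 2.8 pos [ 0.4678 -0.0253  0.3013] w 0.0853 F [-0.1 -0.4  1. ]
```

```bash
python3 -m pendant '[{"x":0.03,"y":0.03,"z":0.015,"wx":0,"wy":0,"wz":0},{"x":0.055,"y":0.06,"z":0.04,"wx":0,"wy":0,"wz":0},{"x":0.0655,"y":0.07,"z":0.08,"wx":0,"wy":0,"wz":0},{"x":0.0655,"y":0.07,"z":0.125,"wx":0,"wy":0,"wz":0},{"x":0.0655,"y":0.07,"z":0.15,"wx":0,"wy":0,"wz":0}]' ; python3 -m pendant '[{"x":0,"y":0,"z":0.04,"wx":0,"wy":0,"wz":0},{"x":0,"y":0,"z":0.08,"wx":0,"wy":0,"wz":0},{"x":0,"y":0,"z":0.11,"wx":0,"wy":0,"wz":0},{"x":0,"y":0,"z":0.121,"wx":0,"wy":0,"wz":0},{"x":0,"y":0,"z":0.121,"wx":0,"wy":0,"wz":0}]'
python3 to.py .5463 .0307 .03 82.5
python3 - <<'E'
from h import *
cv2.imwrite("pics/s1.png",viewer.camera("scene")[120:320,140:440,::-1].repeat(2,0).repeat(2,1))
E
```

```text
t: 3.3
tool_pos: [0.5445, 0.0311, 0.1476]
tool_rot: [0.753, 0.658, -0.002, -0.002]
contact_force: [-0.4, -0.4, 0.7]
grip_width: 0.0858
finger_force: 0.0
t: 3.8
tool_pos: [0.5449, 0.0307, 0.029]
tool_rot: [0.754, 0.657, -0.001, -0.001]
contact_force: [0.2, 0.8, 0.8]
grip_width: 0.0851
finger_force: 0.0
shift mm [ 0.2  1.3 -1. ] wz -0.3 | psi 82.19 tilt [-0.18  0.01] t 3.8 pos [0.5449 0.0307 0.029 ] w 0.0851 F [0.2 0.8 0.8]
```

View pics/s1.png

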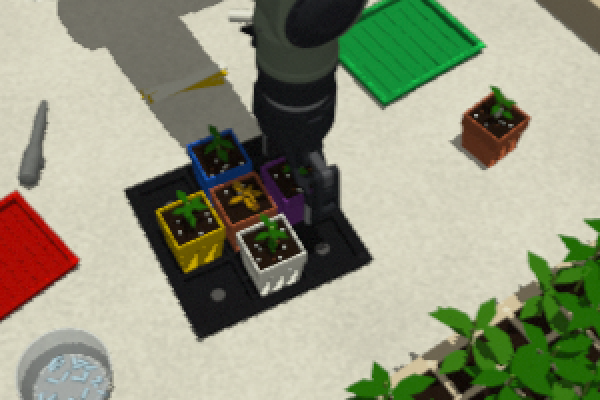

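```bash
python3 -m pendant '[{"x":0,"y":0,"z":0,"wx":0,"wy":0,"wz":0},{"x":0,"y":0,"z":0,"wx":0,"wy":0,"wz":0},{"x":0,"y":0,"z":0,"wx":0,"wy":0,"wz":0},{"x":0,"y":0,"z":0,"wx":0,"wy":0,"wz":0},{"x":0,"y":0,"z":0,"wx":0,"wy":0,"wz":0}]' 0.4 40; python3 -m pendant '[{"x":0,"y":0,"z":-0.01,"wx":0,"wy":0,"wz":0},{"x":0,"y":0,"z":-0.03,"wx":0,"wy":0,"wz":0},{"x":0,"y":0,"z":-0.06,"wx":0,"wy":0,"wz":0},{"x":0,"y":0,"z":-0.08,"wx":0,"wy":0,"wz":0},{"x":0,"y":0,"z":-0.08,"wx":0,"wy":0,"wz":0}]'
python3 to.py .425 .310 .031 90
```

```text
t: 4.35
tool_pos: [0.5475, 0.0308, 0.032]
tool_rot: [0.753, 0.658, 0.001, 0.001]
contact_force: [-0.9, 0.2, 6.6]
grip_width: 0.0512
finger_force: 42.5
t: 4.85
tool_pos: [0.5486, 0.0307, 0.1139]
tool_rot: [0.753, 0.658, 0.002, 0.002]
contact_force: [-0.4, -0.2, -1.0]
grip_width: 0.0518
finger_force: 42.2
shift mm [ 260.  -160.2   82.9] wz -7.8 | psi 82.22 tilt [ 0.36 -0.03] t 4.8 pos [0.5486 0.0307 0.1139] w 0.0518 F [-0.4 -0.2 -1. ]
```

```bash
python3 -m pendant '[{"x":0.025,"y":-0.015,"z":0,"wx":0,"wy":0,"wz":-1},{"x":0.06,"y":-0.037,"z":0,"wx":0,"wy":0,"wz":-3},{"x":0.1,"y":-0.062,"z":0,"wx":0,"wy":0,"wz":-5},{"x":0.14,"y":-0.086,"z":0,"wx":0,"wy":0,"wz":-7},{"x":0.18,"y":-0.111,"z":0,"wx":0,"wy":0,"wz":-7.5}]'; python3 to.py .425 .310 .031 90
```

```text
t: 5.35
tool_pos: [0.4591, 0.2254, 0.1096]
tool_rot: [0.709, 0.705, -0.0, -0.0]
contact_force: [1.5, 0.4, -1.6]
grip_width: 0.0514
finger_force: 42.0
shift mm [ 84.4 -34.5  78.6] wz -0.3 | psi 89.72 tilt [-0.05 -0.01] t 5.3 pos [0.4591 0.2254 0.1096] w 0.0514 F [ 1.5  0.4 -1.6]
```

```bash
python3 -m pendant '[{"x":0.035,"y":-0.015,"z":0,"wx":0,"wy":0,"wz":0},{"x":0.065,"y":-0.028,"z":0,"wx":0,"wy":0,"wz":0},{"x":0.0845,"y":-0.0345,"z":0.01,"wx":0,"wy":0,"wz":0},{"x":0.0845,"y":-0.0345,"z":0.03,"wx":0,"wy":0,"wz":0},{"x":0.0845,"y":-0.0345,"z":0.05,"wx":0,"wy":0,"wz":0}]'; python3 to.py .425 .310 .031 90; python3 -m pendant '[{"x":0,"y":0,"z":0.01,"wx":0,"wy":0,"wz":0},{"x":0,"y":0,"z":0.02,"wx":0,"wy":0,"wz":0},{"x":0,"y":0,"z":0.025,"wx":0,"wy":0,"wz":0},{"x":0,"y":0,"z":0.028,"wx":0,"wy":0,"wz":0}]'
```

```text
t: 5.85
tool_pos: [0.4257, 0.3098, 0.0594]
tool_rot: [0.708, 0.706, 0.0, 0.0]
contact_force: [0.2, 0.0, -1.8]
grip_width: 0.0516
finger_force: 42.2
shift mm [ 0.2 -0.7 28.4] wz -0.2 | psi 89.84 tilt [ 0.01 -0.  ] t 5.8 pos [0.4257 0.3098 0.0594] w 0.0516 F [ 0.2  0.  -1.8]
t: 6.25
tool_pos: [0.4266, 0.3087, 0.032]
tool_rot: [0.709, 0.705, -0.0, -0.0]
contact_force: [-2.6, -1.2, 13.3]
grip_width: 0.0514
finger_force: 44.1
```

```bash
python3 -m pendant '[{"x":0,"y":0,"z":0,"wx":0,"wy":0,"wz":0},{"x":0,"y":0,"z":0,"wx":0,"wy":0,"wz":0},{"x":0,"y":0,"z":0,"wx":0,"wy":0,"wz":0},{"x":0,"y":0,"z":0,"wx":0,"wy":0,"wz":0}]' 1 40; python3 -m pendant '[{"x":0,"y":0,"z":-0.02,"wx":0,"wy":0,"wz":0},{"x":0,"y":0,"z":-0.05,"wx":0,"wy":0,"wz":0},{"x":0,"y":0,"z":-0.09,"wx":0,"wy":0,"wz":0},{"x":0,"y":0,"z":-0.13,"wx":0,"wy":0,"wz":0},{"x":0,"y":0,"z":-0.14,"wx":0,"wy":0,"wz":0}]';python3 to.py .5307 -.0883 .15 82.5
```

```text
t: 6.65
tool_pos: [0.4269, 0.3091, 0.0328]
tool_rot: [0.709, 0.705, 0.0, 0.0]
contact_force: [-0.3, -0.5, 0.0]
grip_width: 0.0852
finger_force: 0.0
t: 7.15
tool_pos: [0.4289, 0.3103, 0.177]
tool_rot: [0.709, 0.705, 0.004, 0.001]
contact_force: [0.4, 1.1, 0.2]
grip_width: 0.0852
finger_force: 0.0
shift mm [-398.1  103.8   27. ] wz 7.2 | psi 89.72 tilt [0.39 0.21] t 7.2 pos [0.4289 0.3103 0.177 ] w 0.0852 F [0.4 1.1 0.2]
```

```bash
python3 -m pendant '[{"x":-0.04,"y":0.01,"z":0,"wx":0,"wy":0,"wz":2},{"x":-0.085,"y":0.022,"z":0,"wx":0,"wy":0,"wz":4},{"x":-0.13,"y":0.034,"z":0,"wx":0,"wy":0,"wz":6},{"x":-0.175,"y":0.046,"z":0,"wx":0,"wy":0,"wz":7.2},{"x":-0.22,"y":0.058,"z":0,"wx":0,"wy":0,"wz":7.2}]';python3 -m pendant '[{"x":-0.045,"y":0.01,"z":0,"wx":0,"wy":0,"wz":0},{"x":-0.09,"y":0.015,"z":0,"wx":0,"wy":0,"wz":0},{"x":-0.13,"y":0.018,"z":0,"wx":0,"wy":0,"wz":0},{"x":-0.165,"y":0.02,"z":0.01,"wx":0,"wy":0,"wz":0},{"x":-0.165,"y":0.02,"z":0.02,"wx":0,"wy":0,"wz":0}]';python3 to.py .5307 -.0883 .03 82.5
```

```text
t: 7.65
tool_pos: [0.4833, 0.087, 0.172]
tool_rot: [0.752, 0.659, 0.0, -0.0]
contact_force: [0.6, 0.3, 0.7]
grip_width: 0.0852
finger_force: 0.0
t: 8.15
tool_pos: [0.4818, -0.0814, 0.152]
tool_rot: [0.754, 0.657, -0.0, 0.001]
contact_force: [0.1, 0.3, -0.7]
grip_width: 0.0854
finger_force: 0.0
shift mm [ -0.2  49.4 122. ] wz -0.3 | psi 82.18 tilt [ 0.06 -0.09] t 8.2 pos [ 0.4818 -0.0814  0.152 ] w 0.0854 F [ 0.1  0.3 -0.7]
```

```bash
Z='';python3 -m pendant '[{"x":0,"y":0.03,"z":0,"wx":0,"wy":0,"wz":0},{"x":0,"y":0.0495,"z":0.01,"wx":0,"wy":0,"wz":0},{"x":0,"y":0.0495,"z":0.05,"wx":0,"wy":0,"wz":0},{"x":0,"y":0.0495,"z":0.09,"wx":0,"wy":0,"wz":0},{"x":0,"y":0.0495,"z":0.12,"wx":0,"wy":0,"wz":0}]'; python3 to.py .5307 -.0883 .03 82.5;python3 -m pendant '[{"x":0,"y":0,"z":0,"wx":0,"wy":0,"wz":0},{"x":0,"y":0,"z":0,"wx":0,"wy":0,"wz":0},{"x":0,"y":0,"z":0,"wx":0,"wy":0,"wz":0},{"x":0,"y":0,"z":0,"wx":0,"wy":0,"wz":0},{"x":0,"y":0,"z":0,"wx":0,"wy":0,"wz":0}]' 0.4 40; python3 -m pendant '[{"x":0,"y":0,"z":-0.01,"wx":0,"wy":0,"wz":0},{"x":0,"y":0,"z":-0.03,"wx":0,"wy":0,"wz":0},{"x":0,"y":0,"z":-0.06,"wx":0,"wy":0,"wz":0},{"x":0,"y":0,"z":-0.1,"wx":0,"wy":0,"wz":0},{"x":0,"y":0,"z":-0.11,"wx":0,"wy":0,"wz":0}]'
python3 to.py .425 .238 .031 90
```

```text
t: 8.65
tool_pos: [0.5295, -0.0827, 0.0296]
tool_rot: [0.751, 0.66, -0.001, -0.001]
contact_force: [-0.2, -0.1, -0.3]
grip_width: 0.0854
finger_force: 0.0
shift mm [-5.4  2.  -0.4] wz 0.1 | psi 82.57 tilt [-0.13  0.06] t 8.7 pos [ 0.5295 -0.0827  0.0296] w 0.0854 F [-0.2 -0.1 -0.3]
t: 9.15
tool_pos: [0.5317, -0.0842, 0.0336]
tool_rot: [0.752, 0.659, 0.001, 0.001]
contact_force: [-1.0, -0.4, -0.8]
grip_width: 0.0519
finger_force: 42.0
t: 9.65
tool_pos: [0.5334, -0.0848, 0.1474]
tool_rot: [0.752, 0.659, 0.002, 0.003]
contact_force: [1.4, -0.0, -1.7]
grip_width: 0.0511
finger_force: 42.2
shift mm [ 305.9 -149.6  116.4] wz -7.5 | psi 82.51 tilt [ 0.41 -0.12] t 9.7 pos [ 0.5334 -0.0848  0.1474] w 0.0511 F [ 1.4 -0.  -1.7]
```

```bash
python3 -m pendant '[{"x":0.025,"y":-0.013,"z":0,"wx":0,"wy":0,"wz":-1},{"x":0.065,"y":-0.033,"z":0,"wx":0,"wy":0,"wz":-3},{"x":0.105,"y":-0.053,"z":0,"wx":0,"wy":0,"wz":-5},{"x":0.145,"y":-0.072,"z":0,"wx":0,"wy":0,"wz":-7},{"x":0.185,"y":-0.092,"z":0,"wx":0,"wy":0,"wz":-7.5}]';python3 -m pendant '[{"x":0.035,"y":-0.012,"z":0,"wx":0,"wy":0,"wz":0},{"x":0.07,"y":-0.024,"z":0,"wx":0,"wy":0,"wz":0},{"x":0.1,"y":-0.034,"z":0,"wx":0,"wy":0,"wz":0},{"x":0.115,"y":-0.042,"z":0,"wx":0,"wy":0,"wz":0},{"x":0.12,"y":-0.042,"z":0,"wx":0,"wy":0,"wz":0}]'; python3 to.py .425 .242 .031 90
```

```text
t: 10.15
tool_pos: [0.4629, 0.1128, 0.1426]
tool_rot: [0.707, 0.707, 0.0, 0.0]
contact_force: [0.2, 1.7, -1.4]
grip_width: 0.0514
finger_force: 42.0
t: 10.65
tool_pos: [0.4203, 0.2327, 0.1424]
tool_rot: [0.706, 0.708, -0.0, -0.0]
contact_force: [-0.1, -0.3, -1.6]
grip_width: 0.0517
finger_force: 42.1
shift mm [  9.3   4.8 111.4] wz 0.2 | psi 90.18 tilt [-0.04  0.  ] t 10.7 pos [0.4203 0.2327 0.1424] w 0.0517 F [-0.1 -0.3 -1.6]
```

```bash
python3 -m pendant '[{"x":0.009,"y":0.005,"z":0.03,"wx":0,"wy":0,"wz":0},{"x":0.009,"y":0.005,"z":0.06,"wx":0,"wy":0,"wz":0},{"x":0.009,"y":0.005,"z":0.085,"wx":0,"wy":0,"wz":0},{"x":0.009,"y":0.005,"z":0.1,"wx":0,"wy":0,"wz":0},{"x":0.009,"y":0.005,"z":0.108,"wx":0,"wy":0,"wz":0}]';python3 -m pendant '[{"x":0,"y":0,"z":0.002,"wx":0,"wy":0,"wz":0},{"x":0,"y":0,"z":0.002,"wx":0,"wy":0,"wz":0}]'
```

```text
t: 11.15
tool_pos: [0.426, 0.2393, 0.0331]
tool_rot: [0.707, 0.707, -0.001, -0.0]
contact_force: [-18.1, -1.9, 56.6]
grip_width: 0.0516
finger_force: 48.5
t: 11.35
tool_pos: [0.427, 0.2398, 0.0329]
tool_rot: [0.707, 0.707, 0.0, 0.0]
contact_force: [0.8, 0.1, -2.0]
grip_width: 0.0514
finger_force: 41.6
```

```bash
python3 -m pendant '[{"x":0,"y":0,"z":0.003,"wx":0,"wy":0,"wz":0},{"x":0,"y":0,"z":0.003,"wx":0,"wy":0,"wz":0}]'
python3 - <<'E'
from h import *
a=viewer.camera("scene")[80:230,260:440,::-1];a=cv2.resize(a,None,fx=3,fy=3,interpolation=2)
cv2.imwrite("pics/s2.png",a)
E
```

```text
t: 11.55
tool_pos: [0.4276, 0.2401, 0.0323]
tool_rot: [0.707, 0.707, 0.001, 0.001]
contact_force: [-7.4, -4.2, 28.0]
grip_width: 0.0515
finger_force: 43.7
```

View pics/s2.png

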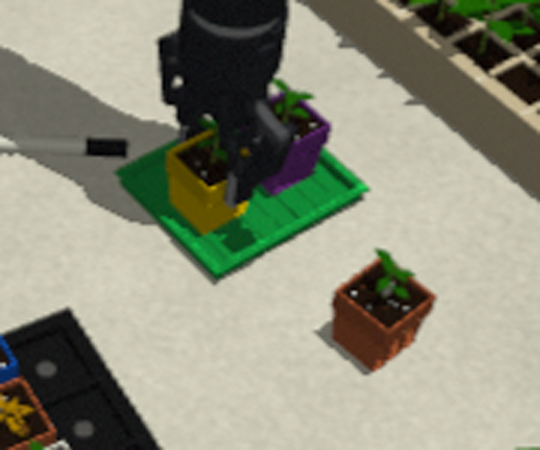

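```bash
python3 -m pendant '[{"x":0,"y":0,"z":-0.001,"wx":0,"wy":0,"wz":0},{"x":0,"y":0,"z":-0.001,"wx":0,"wy":0,"wz":0},{"x":0,"y":0,"z":-0.001,"wx":0,"wy":0,"wz":0},{"x":0,"y":0,"z":-0.001,"wx":0,"wy":0,"wz":0}]' 1 40; python3 -m pendant '[{"x":0,"y":0,"z":-0.02,"wx":0,"wy":0,"wz":0},{"x":0,"y":0,"z":-0.05,"wx":0,"wy":0,"wz":0},{"x":0,"y":0,"z":-0.09,"wx":0,"wy":0,"wz":0},{"x":0,"y":0,"z":-0.13,"wx":0,"wy":0,"wz":0},{"x":0,"y":0,"z":-0.16,"wx":0,"wy":0,"wz":0}]';python3 to.py .5385 -.0288 .18 172.5
```

```text
t: 12.0
tool_pos: [0.4267, 0.2403, 0.0301]
tool_rot: [0.707, 0.707, -0.0, -0.0]
contact_force: [-0.4, 0.7, -0.2]
grip_width: 0.0855
finger_force: 0.0
t: 12.5
tool_pos: [0.4271, 0.2405, 0.1924]
tool_rot: [0.707, 0.707, 0.001, 0.0]
contact_force: [0.4, -0.1, 0.0]
grip_width: 0.0857
finger_force: 0.0
shift mm [-269.4  111.3   12.4] wz -82.5 | psi 90.01 tilt [0.08 0.03] t 12.5 pos [0.4271 0.2405 0.1924] w 0.0857 F [ 0.4 -0.1  0. ]
```

```bash
python3 -m pendant '[{"x":-0.025,"y":0.01,"z":0,"wx":0,"wy":0,"wz":-8},{"x":-0.055,"y":0.022,"z":0,"wx":0,"wy":0,"wz":-16},{"x":-0.085,"y":0.034,"z":0,"wx":0,"wy":0,"wz":-24},{"x":-0.115,"y":0.046,"z":0,"wx":0,"wy":0,"wz":-32},{"x":-0.145,"y":0.058,"z":0,"wx":0,"wy":0,"wz":-40}]';python3 to.py .5385 -.0288 .18 172.5
```

```text
t: 13.0
tool_pos: [0.4849, 0.0942, 0.19]
tool_rot: [0.42, 0.908, -0.0, -0.0]
contact_force: [0.1, 0.3, -0.1]
grip_width: 0.0853
finger_force: 0.0
shift mm [-128.5  -38.8   10. ] wz -42.1 | psi 130.36 tilt [-0.02  0.  ] t 13.0 pos [0.4849 0.0942 0.19  ] w 0.0853 F [ 0.1  0.3 -0.1]
```

```bash
python3 -m pendant '[{"x":-0.025,"y":-0.008,"z":0,"wx":0,"wy":0,"wz":-8.4},{"x":-0.055,"y":-0.016,"z":0,"wx":0,"wy":0,"wz":-16.8},{"x":-0.085,"y":-0.025,"z":0,"wx":0,"wy":0,"wz":-25.2},{"x":-0.115,"y":-0.034,"z":0,"wx":0,"wy":0,"wz":-33.6},{"x":-0.1285,"y":-0.039,"z":0,"wx":0,"wy":0,"wz":-42.1}]'
cat > run3.py <<'E'
import sys;from h import *
import to
viewer.camera("wrist")
for n in sys.argv[1].split(","):
    m=snap(("wrist",),n)
    z=.0 if n=="pot_new" and len(sys.argv)<3 else .004
    g=dict(pot_failed=(.5385,-.0288,-.13),pot_new=(.601,.258,.13),pot_purple=(.427,.309,0),pot_yellow=(.425,.238,0))[n]
    if m:
        x,e=fit(POT,m,g,z);print(n,np.round(x,4),"yaw deg",round(np.degrees(x[2]),1),round(e,3))
E
python3 run3.py pot_failed;python3 to.py .5385 -.0288 .03 172.5
```

```text
t: 13.5
tool_pos: [0.5384, -0.0305, 0.1899]
tool_rot: [0.067, 0.998, -0.0, 0.0]
contact_force: [-0.2, -0.2, -0.4]
grip_width: 0.0855
finger_force: 0.0
pot_failed wrist 0.81 1 [254. 172. 317. 238.]
pot_failed [ 0.5388 -0.0283 -0.1391] yaw deg -8.0 0.049
shift mm [ -0.4   1.1 159.7] wz -0.6 | psi 171.93 tilt [-0.02 -0.01] t 13.6 pos [ 0.538  -0.0299  0.1897] w 0.0853 F [-1.4  0.1 -0.3]
```

Consistent with the estimate. Descend and grip the failed pot.

```bash
python3 -m pendant '[{"x":0,"y":0,"z":0.04,"wx":0,"wy":0,"wz":0},{"x":0,"y":0,"z":0.08,"wx":0,"wy":0,"wz":0},{"x":0,"y":0,"z":0.12,"wx":0,"wy":0,"wz":0},{"x":0,"y":0,"z":0.15,"wx":0,"wy":0,"wz":0},{"x":0,"y":0,"z":0.16,"wx":0,"wy":0,"wz":0}]';python3 -m pendant '[{"x":0,"y":0,"z":0,"wx":0,"wy":0,"wz":0},{"x":0,"y":0,"z":0,"wx":0,"wy":0,"wz":0},{"x":0,"y":0,"z":0,"wx":0,"wy":0,"wz":0},{"x":0,"y":0,"z":0,"wx":0,"wy":0,"wz":0},{"x":0,"y":0,"z":0,"wx":0,"wy":0,"wz":0}]' 0.4 40; python3 -m pendant '[{"x":0,"y":0,"z":-0.01,"wx":0,"wy":0,"wz":0},{"x":0,"y":0,"z":-0.03,"wx":0,"wy":0,"wz":0},{"x":0,"y":0,"z":-0.06,"wx":0,"wy":0,"wz":0},{"x":0,"y":0,"z":-0.1,"wx":0,"wy":0,"wz":0},{"x":0,"y":0,"z":-0.11,"wx":0,"wy":0,"wz":0}]'
python3 to.py .431 -.262 .033 172.5
```

```text
t: 14.1
tool_pos: [0.5342, -0.0265, 0.0271]
tool_rot: [0.07, 0.998, 0.001, -0.003]
contact_force: [0.4, 0.3, 0.6]
grip_width: 0.0851
finger_force: 0.0
t: 14.6
tool_pos: [0.539, -0.0282, 0.032]
tool_rot: [0.069, 0.998, 0.0, 0.002]
contact_force: [-0.8, 0.9, 7.1]
grip_width: 0.0512
finger_force: 43.2
t: 15.1
tool_pos: [0.5398, -0.0285, 0.145]
tool_rot: [0.069, 0.998, -0.0, 0.003]
contact_force: [1.1, -0.6, -0.2]
grip_width: 0.0512
finger_force: 42.3
shift mm [  75.7 -246.2  112. ] wz -0.4 | psi 172.11 tilt [ 0.37 -0.08] t 15.1 pos [ 0.5398 -0.0285  0.145 ] w 0.0512 F [ 1.1 -0.6 -0.2]
```

```bash
python3 -m pendant '[{"x":0.01,"y":-0.03,"z":0,"wx":0,"wy":0,"wz":0},{"x":0.022,"y":-0.07,"z":0,"wx":0,"wy":0,"wz":0},{"x":0.034,"y":-0.11,"z":0,"wx":0,"wy":0,"wz":0},{"x":0.046,"y":-0.15,"z":0,"wx":0,"wy":0,"wz":0},{"x":0.058,"y":-0.19,"z":0,"wx":0,"wy":0,"wz":0}]';python3 -m pendant '[{"x":0.009,"y":-0.03,"z":0,"wx":0,"wy":0,"wz":0},{"x":0.018,"y":-0.056,"z":0.01,"wx":0,"wy":0,"wz":0},{"x":0.018,"y":-0.056,"z":0.03,"wx":0,"wy":0,"wz":0},{"x":0.018,"y":-0.056,"z":0.06,"wx":0,"wy":0,"wz":0},{"x":0.018,"y":-0.056,"z":0.08,"wx":0,"wy":0,"wz":0}]'; python3 to.py .431 -.262 .033 172.5
```

```text
t: 15.6
tool_pos: [0.4526, -0.2094, 0.1403]
tool_rot: [0.069, 0.998, 0.0, -0.0]
contact_force: [0.5, 0.0, -1.5]
grip_width: 0.0509
finger_force: 42.4
t: 16.1
tool_pos: [0.4272, -0.261, 0.0588]
tool_rot: [0.069, 0.998, 0.0, -0.001]
contact_force: [-0.2, 0.5, -1.7]
grip_width: 0.0515
finger_force: 42.4
shift mm [-3.9 -0.4 25.8] wz -0.5 | psi 172.05 tilt [-0.08  0.06] t 16.1 pos [ 0.4272 -0.261   0.0588] w 0.0515 F [-0.2  0.5 -1.7]
```

```bash
python3 -m pendant '[{"x":-0.002,"y":0,"z":0.012,"wx":0,"wy":0,"wz":0},{"x":-0.003,"y":0,"z":0.02,"wx":0,"wy":0,"wz":0},{"x":-0.003,"y":0,"z":0.024,"wx":0,"wy":0,"wz":0},{"x":-0.003,"y":0,"z":0.0275,"wx":0,"wy":0,"wz":0},{"x":-0.003,"y":0,"z":0.0275,"wx":0,"wy":0,"wz":0}]'
```

```text
t: 16.6
tool_pos: [0.4316, -0.2618, 0.033]
tool_rot: [0.069, 0.998, -0.0, 0.0]
contact_force: [0.1, -0.2, -1.1]
grip_width: 0.0513
finger_force: 42.4
```

```bash
python3 -m pendant '[{"x":0,"y":0,"z":0.0015,"wx":0,"wy":0,"wz":0},{"x":0,"y":0,"z":0.0025,"wx":0,"wy":0,"wz":0}]'; python3 -m pendant '[{"x":0,"y":0,"z":0,"wx":0,"wy":0,"wz":0},{"x":0,"y":0,"z":0,"wx":0,"wy":0,"wz":0},{"x":0,"y":0,"z":0,"wx":0,"wy":0,"wz":0},{"x":0,"y":0,"z":0,"wx":0,"wy":0,"wz":0}]' 1 40; python3 -m pendant '[{"x":0,"y":0,"z":-0.02,"wx":0,"wy":0,"wz":0},{"x":0,"y":0,"z":-0.05,"wx":0,"wy":0,"wz":0},{"x":0,"y":0,"z":-0.09,"wx":0,"wy":0,"wz":0},{"x":0,"y":0,"z":-0.13,"wx":0,"wy":0,"wz":0},{"x":0,"y":0,"z":-0.18,"wx":0,"wy":0,"wz":0}]';python3 to.py .601 .24 .22 90
python3 - <<'E'
from h import *
a=viewer.camera("top");cv2.imwrite("pics/t2.png",a[:,:,::-1])
E
```

```text
t: 16.8
tool_pos: [0.4319, -0.2621, 0.032]
tool_rot: [0.069, 0.998, -0.0, 0.001]
contact_force: [-5.5, 2.7, 22.1]
grip_width: 0.0514
finger_force: 45.2
t: 17.2
tool_pos: [0.4314, -0.2618, 0.0303]
tool_rot: [0.069, 0.998, -0.0, 0.0]
contact_force: [0.4, -0.8, -0.5]
grip_width: 0.0857
finger_force: 0.0
t: 17.7
tool_pos: [0.4304, -0.261, 0.2108]
tool_rot: [0.069, 0.998, 0.001, -0.001]
contact_force: [1.5, -0.6, -0.1]
grip_width: 0.0853
finger_force: 0.0
shift mm [-100.3  519.6   -9.2] wz 82.1 | psi 172.11 tilt [-0.12  0.1 ] t 17.7 pos [ 0.4304 -0.261   0.2108] w 0.0853 F [ 1.5 -0.6 -0.1]
```

View pics/t2.png

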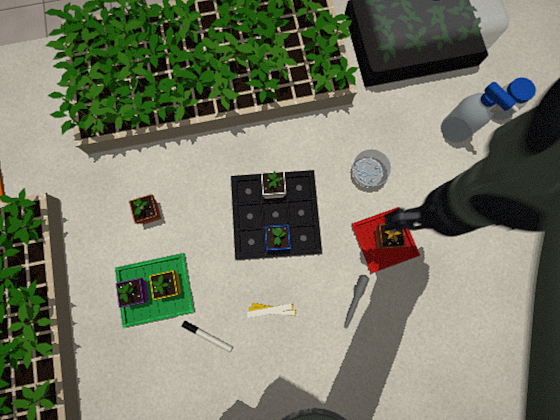

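```bash
python3 -m pendant '[{"x":-0.008,"y":0.04,"z":-0.01,"wx":0,"wy":0,"wz":-2},{"x":-0.016,"y":0.085,"z":-0.01,"wx":0,"wy":0,"wz":-4},{"x":-0.025,"y":0.13,"z":-0.01,"wx":0,"wy":0,"wz":-7},{"x":-0.034,"y":0.175,"z":-0.01,"wx":0,"wy":0,"wz":-11},{"x":-0.043,"y":0.22,"z":-0.01,"wx":0,"wy":0,"wz":-15}]';python3 -m pendant '[{"x":-0.04,"y":0.03,"z":0,"wx":0,"wy":0,"wz":0},{"x":-0.08,"y":0.06,"z":0,"wx":0,"wy":0,"wz":0},{"x":-0.11,"y":0.095,"z":0,"wx":0,"wy":0,"wz":0},{"x":-0.125,"y":0.14,"z":0,"wx":0,"wy":0,"wz":0},{"x":-0.13,"y":0.19,"z":0,"wx":0,"wy":0,"wz":0}]'; python3 to.py .601 .258 .19 187.5
```

```text
t: 18.25
tool_pos: [0.5045, -0.048, 0.2202]
tool_rot: [-0.063, 0.998, -0.0, 0.0]
contact_force: [1.1, -0.9, -1.3]
grip_width: 0.0854
finger_force: 0.0
t: 18.75
tool_pos: [0.611, 0.1561, 0.2193]
tool_rot: [-0.061, 0.998, -0.0, 0.0]
contact_force: [0.1, -0.0, -0.4]
grip_width: 0.085
finger_force: 0.0
shift mm [ -2.5 102.4  29.3] wz -0.5 | psi -172.95 tilt [ 0.02 -0.01] t 18.8 pos [0.611  0.1561 0.2193] w 0.085 F [ 0.1 -0.  -0.4]
```

```bash
python3 -m pendant '[{"x":0,"y":0.04,"z":0,"wx":0,"wy":0,"wz":0},{"x":-0.0025,"y":0.08,"z":0.01,"wx":0,"wy":0,"wz":0},{"x":-0.0025,"y":0.1025,"z":0.03,"wx":0,"wy":0,"wz":0},{"x":-0.0025,"y":0.1025,"z":0.03,"wx":0,"wy":0,"wz":0}]'
python3 - <<'E'
from h import *
P=viewer.camera_params("wrist");im=viewer.camera("wrist");cv2.imwrite("pics/w3.png",im[:,:,::-1])
E
python3 run3.py pot_new; python3 to.py .601 .258 .026 187.5
```

```text
t: 19.15
tool_pos: [0.5968, 0.2595, 0.1868]
tool_rot: [-0.064, 0.998, -0.0, -0.002]
contact_force: [0.4, -0.2, -0.2]
grip_width: 0.0854
finger_force: 0.0
pot_new wrist 0.79 2 [256. 174. 316. 239.]
pot_new [0.6037 0.2572 0.1269] yaw deg 7.3 0.034
shift mm [ -1.7   1.7 164.2] wz -0.4 | psi -172.9 tilt [-0.01 -0.03] t 19.3 pos [0.5995 0.2561 0.1902] w 0.0859 F [ 0.3 -0.   0.7]
```

View pics/w3.png

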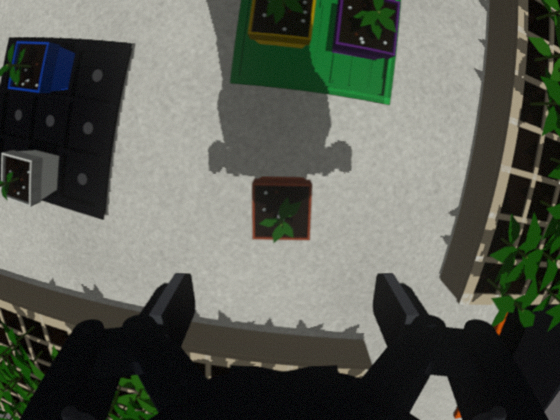

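```bash
python3 -m pendant '[{"x":-0.0035,"y":0.0015,"z":0.04,"wx":0,"wy":0,"wz":0},{"x":-0.0035,"y":0.0015,"z":0.08,"wx":0,"wy":0,"wz":0},{"x":-0.0035,"y":0.0015,"z":0.12,"wx":0,"wy":0,"wz":0},{"x":-0.0035,"y":0.0015,"z":0.15,"wx":0,"wy":0,"wz":0},{"x":-0.0035,"y":0.0015,"z":0.163,"wx":0,"wy":0,"wz":0}]';python3 -m pendant '[{"x":0,"y":0,"z":0,"wx":0,"wy":0,"wz":0},{"x":0,"y":0,"z":0,"wx":0,"wy":0,"wz":0},{"x":0,"y":0,"z":0,"wx":0,"wy":0,"wz":0},{"x":0,"y":0,"z":0,"wx":0,"wy":0,"wz":0},{"x":0,"y":0,"z":0,"wx":0,"wy":0,"wz":0}]' 0.4 40; python3 to.py .603 .2575 .027 187.5; python3 -m pendant '[{"x":0,"y":0,"z":-0.01,"wx":0,"wy":0,"wz":0},{"x":0,"y":0,"z":-0.03,"wx":0,"wy":0,"wz":0},{"x":0,"y":0,"z":-0.06,"wx":0,"wy":0,"wz":0},{"x":0,"y":0,"z":-0.1,"wx":0,"wy":0,"wz":0},{"x":0,"y":0,"z":-0.11,"wx":0,"wy":0,"wz":0}]'
python3 to.py .5385 -.0288 .15 172.5
```

```text
t: 19.8
tool_pos: [0.6016, 0.2565, 0.0249]
tool_rot: [-0.061, 0.998, -0.001, -0.002]
contact_force: [-0.5, 0.5, -0.3]
grip_width: 0.0856
finger_force: 0.0
t: 20.3
tool_pos: [0.6047, 0.259, 0.0297]
tool_rot: [-0.062, 0.998, 0.0, 0.002]
contact_force: [1.2, -0.8, 7.0]
grip_width: 0.0514
finger_force: 43.3
shift mm [ 1.8 -1.3  2.7] wz -0.4 | psi -172.88 tilt [0.26 0.04] t 20.3 pos [0.6047 0.259  0.0297] w 0.0514 F [ 1.2 -0.8  7. ]
t: 20.8
tool_pos: [0.605, 0.2596, 0.1426]
tool_rot: [-0.062, 0.998, 0.001, 0.003]
contact_force: [0.7, -0.2, -0.2]
grip_width: 0.0513
finger_force: 42.4
shift mm [ 101.8 -277.9   -7.4] wz 14.6 | psi -172.87 tilt [0.38 0.13] t 20.8 pos [0.605  0.2596 0.1426] w 0.0513 F [ 0.7 -0.2 -0.2]
```

```bash
python3 -m pendant '[{"x":0.01,"y":-0.025,"z":0,"wx":0,"wy":0,"wz":2},{"x":0.025,"y":-0.065,"z":0,"wx":0,"wy":0,"wz":5},{"x":0.04,"y":-0.107,"z":0,"wx":0,"wy":0,"wz":8},{"x":0.056,"y":-0.15,"z":0,"wx":0,"wy":0,"wz":11},{"x":0.071,"y":-0.192,"z":0,"wx":0,"wy":0,"wz":14.6}]'; python3 to.py .5385 -.0288 .15 172.5
```

```text
t: 21.3
tool_pos: [0.5547, 0.0579, 0.137]
tool_rot: [0.066, 0.998, -0.0, -0.0]
contact_force: [0.8, 0.3, -1.0]
grip_width: 0.0514
finger_force: 42.3
shift mm [  4.6 -88.1 -13. ] wz -0.1 | psi 172.41 tilt [-0.05 -0.  ] t 21.3 pos [0.5547 0.0579 0.137 ] w 0.0514 F [ 0.8  0.3 -1. ]
```

```bash
python3 -m pendant '[{"x":0.002,"y":-0.035,"z":0,"wx":0,"wy":0,"wz":0},{"x":0.004,"y":-0.068,"z":0,"wx":0,"wy":0,"wz":0},{"x":0.0045,"y":-0.088,"z":0,"wx":0,"wy":0,"wz":0},{"x":0.0045,"y":-0.088,"z":0.02,"wx":0,"wy":0,"wz":0},{"x":0.0045,"y":-0.088,"z":0.04,"wx":0,"wy":0,"wz":0}]'; python3 to.py .5385 -.0288 .034 172.5
python3 -m pendant '[{"x":0,"y":0,"z":0.01,"wx":0,"wy":0,"wz":0},{"x":0,"y":0,"z":0.02,"wx":0,"wy":0,"wz":0},{"x":0,"y":0,"z":0.03,"wx":0,"wy":0,"wz":0},{"x":0,"y":0,"z":0.03,"wx":0,"wy":0,"wz":0}]'; python3 to.py .5385 -.0288 .034 172.5
```

```text
t: 21.8
tool_pos: [0.5402, -0.0283, 0.0973]
tool_rot: [0.066, 0.998, 0.0, 0.001]
contact_force: [-0.0, 0.2, -1.7]
grip_width: 0.0515
finger_force: 42.5
shift mm [ 1.6 -0.7 63.3] wz -0.1 | psi 172.41 tilt [ 0.08 -0.  ] t 21.8 pos [ 0.5402 -0.0283  0.0973] w 0.0515 F [-0.   0.2 -1.7]
t: 22.2
tool_pos: [0.5393, -0.027, 0.0661]
tool_rot: [0.065, 0.998, 0.0, -0.001]
contact_force: [-0.8, -0.0, -1.7]
grip_width: 0.0512
finger_force: 42.4
shift mm [ 0.5 -1.9 32.1] wz 0.0 | psi 172.54 tilt [-0.11  0.02] t 22.2 pos [ 0.5393 -0.027   0.0661] w 0.0512 F [-0.8 -0.  -1.7]
```

```bash
python3 -m pendant '[{"x":0.0005,"y":-0.0015,"z":0.012,"wx":0,"wy":0,"wz":0},{"x":0.0005,"y":-0.0015,"z":0.022,"wx":0,"wy":0,"wz":0},{"x":0.0005,"y":-0.0015,"z":0.028,"wx":0,"wy":0,"wz":0},{"x":0.0005,"y":-0.0015,"z":0.031,"wx":0,"wy":0,"wz":0},{"x":0.0005,"y":-0.0015,"z":0.0325,"wx":0,"wy":0,"wz":0}]'; python3 -m pendant '[{"x":0,"y":0,"z":0.001,"wx":0,"wy":0,"wz":0},{"x":0,"y":0,"z":0.002,"wx":0,"wy":0,"wz":0}]'; python3 to.py .5385 -.0288 .034 172.5
```

```text
t: 22.7
tool_pos: [0.5392, -0.0287, 0.0344]
tool_rot: [0.065, 0.998, 0.0, -0.0]
contact_force: [-0.3, -0.8, -1.8]
grip_width: 0.0512
finger_force: 42.4
t: 22.9
tool_pos: [0.5396, -0.0288, 0.0337]
tool_rot: [0.065, 0.998, -0.0, 0.0]
contact_force: [-5.6, 0.9, 13.9]
grip_width: 0.0513
finger_force: 44.1
shift mm [ 1.1 -0.1 -0.3] wz 0.0 | psi 172.52 tilt [ 0.03 -0.01] t 22.9 pos [ 0.5396 -0.0288  0.0337] w 0.0513 F [-5.6  0.9 13.9]
```

```bash
python3 -m pendant '[{"x":0,"y":0,"z":0,"wx":0,"wy":0,"wz":0},{"x":0,"y":0,"z":0,"wx":0,"wy":0,"wz":0},{"x":0,"y":0,"z":0,"wx":0,"wy":0,"wz":0},{"x":0,"y":0,"z":0,"wx":0,"wy":0,"wz":0}]' 1 40; python3 -m pendant '[{"x":0,"y":0,"z":-0.02,"wx":0,"wy":0,"wz":0},{"x":0,"y":0,"z":-0.05,"wx":0,"wy":0,"wz":0},{"x":0,"y":0,"z":-0.09,"wx":0,"wy":0,"wz":0},{"x":0,"y":0,"z":-0.13,"wx":0,"wy":0,"wz":0},{"x":0,"y":0,"z":-0.16,"wx":0,"wy":0,"wz":0}]';python3 run3.py pot_new 1; python3 to.py .4257 .239 .19 90
```

```text
t: 23.3
tool_pos: [0.5395, -0.0288, 0.0329]
tool_rot: [0.065, 0.998, -0.0, 0.0]
contact_force: [-0.3, 0.1, -0.3]
grip_width: 0.0856
finger_force: 0.0
t: 23.8
tool_pos: [0.54, -0.0289, 0.1954]
tool_rot: [0.065, 0.998, -0.0, 0.001]
contact_force: [0.7, 0.2, 0.2]
grip_width: 0.0854
finger_force: 0.0
pot_new wrist 0.77 1 [256. 165. 313. 228.]
pot_new [ 0.601   0.258  -0.3936] yaw deg -22.6 1.0
shift mm [150.6 250.8   7.5] wz 82.5 | psi 172.52 tilt [ 0.48 -0.09] t 23.9 pos [ 0.5424 -0.0293  0.1975] w 0.0855 F [ 0.5 -0.1  0. ]
```

```bash
sed -i 's/g=dict(pot_failed/if n=="pot_new" and z: n0=(.5385,-.0288,-.13)\n    g=dict(pot_failed/; s/)\[n\]$/)[n] if not(n=="pot_new" and z) else n0/' run3.py
python3 -m pendant '[{"x":0.015,"y":0.025,"z":0,"wx":0,"wy":0,"wz":8},{"x":0.032,"y":0.054,"z":0,"wx":0,"wy":0,"wz":16},{"x":0.05,"y":0.083,"z":0,"wx":0,"wy":0,"wz":24},{"x":0.067,"y":0.112,"z":0,"wx":0,"wy":0,"wz":32},{"x":0.085,"y":0.14,"z":0,"wx":0,"wy":0,"wz":40}]';python3 to.py .4257 .239 .19 90
```

```text
t: 24.4
tool_pos: [0.4722, 0.1222, 0.1919]
tool_rot: [0.405, 0.914, -0.0, -0.001]
contact_force: [0.3, 0.1, 0.5]
grip_width: 0.0852
finger_force: 0.0
shift mm [117.8  44.    1.9] wz 42.2 | psi 132.17 tilt [-0.06  0.  ] t 24.4 pos [0.4722 0.1222 0.1919] w 0.0852 F [0.3 0.1 0.5]
```

```bash
python3 -m pendant '[{"x":0.025,"y":0.009,"z":0,"wx":0,"wy":0,"wz":8.5},{"x":0.05,"y":0.018,"z":0,"wx":0,"wy":0,"wz":17},{"x":0.075,"y":0.028,"z":0,"wx":0,"wy":0,"wz":25.5},{"x":0.1,"y":0.037,"z":0,"wx":0,"wy":0,"wz":34},{"x":0.118,"y":0.044,"z":0,"wx":0,"wy":0,"wz":42.2}]';python3 run3.py pot_yellow,pot_purple;python3 to.py .4257 .239 .03 90
```

```text
t: 24.9
tool_pos: [0.4247, 0.2389, 0.1919]
tool_rot: [0.707, 0.707, -0.001, -0.0]
contact_force: [-0.7, -0.9, 0.1]
grip_width: 0.0853
finger_force: 0.0
pot_yellow wrist 0.89 1 [256. 175. 317. 236.]
pot_yellow [0.4269 0.2379 0.0338] yaw deg 1.9 0.028
pot_purple wrist 0.81 1 [256.  95. 318. 159.]
pot_purple [ 0.4258  0.3081 -0.0013] yaw deg -0.1 0.028
shift mm [  0.8   0.5 162. ] wz 0.6 | psi 90.56 tilt [-0.06 -0.04] t 25.1 pos [0.4252 0.2382 0.192 ] w 0.0856 F [ 0.6 -1.  -0.8]
```

```bash
python3 -m pendant '[{"x":0,"y":0.001,"z":0.04,"wx":0,"wy":0,"wz":0},{"x":0,"y":0.001,"z":0.08,"wx":0,"wy":0,"wz":0},{"x":0,"y":0.001,"z":0.12,"wx":0,"wy":0,"wz":0},{"x":0,"y":0.001,"z":0.15,"wx":0,"wy":0,"wz":0},{"x":0,"y":0.001,"z":0.162,"wx":0,"wy":0,"wz":0}]';python3 -m pendant '[{"x":0,"y":0,"z":0,"wx":0,"wy":0,"wz":0},{"x":0,"y":0,"z":0,"wx":0,"wy":0,"wz":0},{"x":0,"y":0,"z":0,"wx":0,"wy":0,"wz":0},{"x":0,"y":0,"z":0,"wx":0,"wy":0,"wz":0},{"x":0,"y":0,"z":0,"wx":0,"wy":0,"wz":0}]' 0.4 40; python3 to.py .427 .238 .03 90; python3 -m pendant '[{"x":0,"y":0,"z":-0.01,"wx":0,"wy":0,"wz":0},{"x":0,"y":0,"z":-0.03,"wx":0,"wy":0,"wz":0},{"x":0,"y":0,"z":-0.06,"wx":0,"wy":0,"wz":0},{"x":0,"y":0,"z":-0.1,"wx":0,"wy":0,"wz":0},{"x":0,"y":0,"z":-0.12,"wx":0,"wy":0,"wz":0}]'
python3 to.py .5307 -.0883 .15 82.5
```

```text
t: 25.55
tool_pos: [0.4251, 0.2359, 0.0278]
tool_rot: [0.705, 0.709, -0.002, -0.001]
contact_force: [-0.7, 0.1, -0.4]
grip_width: 0.0851
finger_force: 0.0
t: 26.05
tool_pos: [0.4284, 0.2382, 0.0323]
tool_rot: [0.705, 0.709, 0.001, 0.001]
contact_force: [-0.8, -0.5, 5.9]
grip_width: 0.0516
finger_force: 43.3
shift mm [-0.2 -1.4  2.3] wz 0.3 | psi 90.32 tilt [0.18 0.05] t 26.1 pos [0.4284 0.2382 0.0323] w 0.0516 F [-0.8 -0.5  5.9]
t: 26.55
tool_pos: [0.428, 0.2383, 0.1544]
tool_rot: [0.705, 0.709, 0.002, 0.001]
contact_force: [1.5, 0.4, -2.1]
grip_width: 0.0514
finger_force: 42.4
shift mm [-327.2  100.8    4.4] wz 7.8 | psi 90.34 tilt [0.19 0.08] t 26.6 pos [0.428  0.2383 0.1544] w 0.0514 F [ 1.5  0.4 -2.1]
```

```bash
python3 -m pendant '[{"x":-0.025,"y":0.008,"z":0,"wx":0,"wy":0,"wz":1},{"x":-0.065,"y":0.02,"z":0,"wx":0,"wy":0,"wz":3},{"x":-0.107,"y":0.033,"z":0,"wx":0,"wy":0,"wz":5},{"x":-0.15,"y":0.046,"z":0,"wx":0,"wy":0,"wz":7},{"x":-0.193,"y":0.059,"z":0,"wx":0,"wy":0,"wz":7.8}]';python3 -m pendant '[{"x":-0.043,"y":0.008,"z":0,"wx":0,"wy":0,"wz":0},{"x":-0.08,"y":0.015,"z":0,"wx":0,"wy":0,"wz":0},{"x":-0.11,"y":0.02,"z":0,"wx":0,"wy":0,"wz":0},{"x":-0.128,"y":0.023,"z":0,"wx":0,"wy":0,"wz":0},{"x":-0.128,"y":0.023,"z":0,"wx":0,"wy":0,"wz":0}]';python3 to.py .5307 -.0883 .035 82.5
```

```text
t: 27.05
tool_pos: [0.4871, 0.0437, 0.1516]
tool_rot: [0.752, 0.659, 0.0, 0.0]
contact_force: [0.5, -0.3, -1.8]
grip_width: 0.0511
finger_force: 42.4
t: 27.55
tool_pos: [0.4933, -0.0869, 0.1514]
tool_rot: [0.753, 0.658, 0.0, 0.0]
contact_force: [0.5, 0.6, -1.1]
grip_width: 0.0512
finger_force: 42.4
shift mm [  3.6  37.2 116.4] wz -0.2 | psi 82.31 tilt [ 0.04 -0.04] t 27.6 pos [ 0.4933 -0.0869  0.1514] w 0.0512 F [ 0.5  0.6 -1.1]
```

```bash
python3 -m pendant '[{"x":0.002,"y":0.02,"z":0,"wx":0,"wy":0,"wz":0},{"x":0.003,"y":0.037,"z":0.005,"wx":0,"wy":0,"wz":0},{"x":0.003,"y":0.037,"z":0.03,"wx":0,"wy":0,"wz":0},{"x":0.003,"y":0.037,"z":0.06,"wx":0,"wy":0,"wz":0},{"x":0.003,"y":0.037,"z":0.075,"wx":0,"wy":0,"wz":0}]';python3 -m pendant '[{"x":0,"y":0,"z":0,"wx":0,"wy":0,"wz":0}]';python3 to.py .5307 -.0883 .035 82.5
```

```text
t: 28.05
tool_pos: [0.5287, -0.0848, 0.074]
tool_rot: [0.751, 0.66, -0.001, -0.002]
contact_force: [-0.3, -0.4, -1.0]
grip_width: 0.0516
finger_force: 42.3
t: 28.15
tool_pos: [0.528, -0.0848, 0.0738]
tool_rot: [0.751, 0.66, -0.001, -0.002]
contact_force: [-0.1, 0.4, -0.6]
grip_width: 0.0516
finger_force: 42.3
shift mm [-3.2  3.1 38.8] wz 0.1 | psi 82.59 tilt [-0.28  0.11] t 28.1 pos [ 0.528  -0.0848  0.0738] w 0.0516 F [-0.1  0.4 -0.6]
```

```bash
python3 -m pendant '[{"x":-0.003,"y":0.003,"z":0.008,"wx":0,"wy":0,"wz":0},{"x":-0.003,"y":0.003,"z":0.018,"wx":0,"wy":0,"wz":0},{"x":-0.003,"y":0.003,"z":0.028,"wx":0,"wy":0,"wz":0},{"x":-0.003,"y":0.003,"z":0.036,"wx":0,"wy":0,"wz":0},{"x":-0.003,"y":0.003,"z":0.04,"wx":0,"wy":0,"wz":0}]';python3 -m pendant '[{"x":0,"y":0,"z":0.001,"wx":0,"wy":0,"wz":0},{"x":0,"y":0,"z":0.0015,"wx":0,"wy":0,"wz":0}]';python3 to.py .5307 -.0883 .035 82.5
```

```text
t: 28.65
tool_pos: [0.5323, -0.0898, 0.0348]
tool_rot: [0.752, 0.659, -0.0, -0.001]
contact_force: [-0.4, -0.1, -0.6]
grip_width: 0.0516
finger_force: 42.3
t: 28.85
tool_pos: [0.5329, -0.09, 0.0343]
tool_rot: [0.752, 0.659, -0.0, -0.0]
contact_force: [-0.1, -0.7, -0.7]
grip_width: 0.0511
finger_force: 42.3
shift mm [ 1.4 -2.4 -0.7] wz 0.0 | psi 82.51 tilt [-0.  0.] t 28.9 pos [ 0.5329 -0.09    0.0343] w 0.0511 F [-0.1 -0.7 -0.7]
```

```bash
python3 -m pendant '[{"x":0.001,"y":-0.002,"z":0.001,"wx":0,"wy":0,"wz":0},{"x":0.001,"y":-0.002,"z":0.002,"wx":0,"wy":0,"wz":0},{"x":0.001,"y":-0.002,"z":0.003,"wx":0,"wy":0,"wz":0}]';python3 to.py .5307 -.0883 .035 82.5
```

```text
t: 29.15
tool_pos: [0.5309, -0.0887, 0.0322]
tool_rot: [0.752, 0.659, 0.0, 0.0]
contact_force: [-5.4, 0.6, 16.6]
grip_width: 0.0514
finger_force: 44.4
shift mm [ 0.3 -0.3 -2.8] wz 0.0 | psi 82.52 tilt [ 0.01 -0.01] t 29.1 pos [ 0.5309 -0.0887  0.0322] w 0.0514 F [-5.4  0.6 16.6]
```

Seated. Release, rise, go to purple.

```bash
python3 -m pendant '[{"x":0,"y":0,"z":0,"wx":0,"wy":0,"wz":0},{"x":0,"y":0,"z":0,"wx":0,"wy":0,"wz":0},{"x":0,"y":0,"z":0,"wx":0,"wy":0,"wz":0},{"x":0,"y":0,"z":0,"wx":0,"wy":0,"wz":0}]' 1 40; python3 -m pendant '[{"x":0,"y":0,"z":-0.02,"wx":0,"wy":0,"wz":0},{"x":0,"y":0,"z":-0.05,"wx":0,"wy":0,"wz":0},{"x":0,"y":0,"z":-0.09,"wx":0,"wy":0,"wz":0},{"x":0,"y":0,"z":-0.13,"wx":0,"wy":0,"wz":0},{"x":0,"y":0,"z":-0.16,"wx":0,"wy":0,"wz":0}]'; python3 to.py .4258 .308 .19 90
```

```text
t: 29.55
tool_pos: [0.5311, -0.0887, 0.0313]
tool_rot: [0.752, 0.659, 0.0, 0.0]
contact_force: [0.0, -0.0, -0.5]
grip_width: 0.0853
finger_force: 0.0
t: 30.05
tool_pos: [0.5316, -0.0889, 0.1938]
tool_rot: [0.752, 0.659, 0.001, 0.001]
contact_force: [0.9, 0.1, -0.6]
grip_width: 0.0858
finger_force: 0.0
shift mm [ 379.7 -156.6    3.8] wz -7.5 | psi 82.52 tilt [ 0.12 -0.04] t 30.1 pos [ 0.5316 -0.0889  0.1938] w 0.0858 F [ 0.9  0.1 -0.6]
```

```bash
python3 -m pendant '[{"x":0.035,"y":-0.014,"z":0,"wx":0,"wy":0,"wz":-1},{"x":0.075,"y":-0.031,"z":0,"wx":0,"wy":0,"wz":-3},{"x":0.118,"y":-0.049,"z":0,"wx":0,"wy":0,"wz":-5},{"x":0.161,"y":-0.066,"z":0,"wx":0,"wy":0,"wz":-7},{"x":0.204,"y":-0.084,"z":0,"wx":0,"wy":0,"wz":-7.5}]';python3 -m pendant '[{"x":0.043,"y":-0.013,"z":0,"wx":0,"wy":0,"wz":0},{"x":0.086,"y":-0.026,"z":0,"wx":0,"wy":0,"wz":0},{"x":0.129,"y":-0.037,"z":0,"wx":0,"wy":0,"wz":0},{"x":0.165,"y":-0.046,"z":0,"wx":0,"wy":0,"wz":0},{"x":0.184,"y":-0.049,"z":0,"wx":0,"wy":0,"wz":0}]';python3 to.py .4258 .308 .03 90
```

```text
t: 30.55
tool_pos: [0.4738, 0.126, 0.1914]
tool_rot: [0.707, 0.707, 0.0, 0.0]
contact_force: [0.6, 0.5, -0.2]
grip_width: 0.0854
finger_force: 0.0
t: 31.05
tool_pos: [0.424, 0.3111, 0.1913]
tool_rot: [0.706, 0.708, 0.0, -0.0]
contact_force: [0.9, -0.6, 0.9]
grip_width: 0.0853
finger_force: 0.0
shift mm [ -3.2   1.8 161.3] wz 0.2 | psi 90.2 tilt [-0.01  0.04] t 31.1 pos [0.424  0.3111 0.1913] w 0.0853 F [ 0.9 -0.6  0.9]
```

```bash
python3 -m pendant '[{"x":-0.003,"y":0.002,"z":0.04,"wx":0,"wy":0,"wz":0},{"x":-0.003,"y":0.002,"z":0.08,"wx":0,"wy":0,"wz":0},{"x":-0.003,"y":0.002,"z":0.12,"wx":0,"wy":0,"wz":0},{"x":-0.003,"y":0.002,"z":0.15,"wx":0,"wy":0,"wz":0},{"x":-0.003,"y":0.002,"z":0.161,"wx":0,"wy":0,"wz":0}]';python3 -m pendant '[{"x":0,"y":0,"z":0,"wx":0,"wy":0,"wz":0},{"x":0,"y":0,"z":0,"wx":0,"wy":0,"wz":0},{"x":0,"y":0,"z":0,"wx":0,"wy":0,"wz":0},{"x":0,"y":0,"z":0,"wx":0,"wy":0,"wz":0},{"x":0,"y":0,"z":0,"wx":0,"wy":0,"wz":0}]' 0.4 40; python3 to.py .4258 .308 .03 90; python3 -m pendant '[{"x":0,"y":0,"z":-0.01,"wx":0,"wy":0,"wz":0},{"x":0,"y":0,"z":-0.03,"wx":0,"wy":0,"wz":0},{"x":0,"y":0,"z":-0.06,"wx":0,"wy":0,"wz":0},{"x":0,"y":0,"z":-0.1,"wx":0,"wy":0,"wz":0},{"x":0,"y":0,"z":-0.12,"wx":0,"wy":0,"wz":0}]'
python3 to.py .5463 .0307 .15 82.5
```

```text
t: 31.55
tool_pos: [0.425, 0.3043, 0.0273]
tool_rot: [0.707, 0.707, -0.003, -0.001]
contact_force: [0.1, 0.8, 1.3]
grip_width: 0.0853
finger_force: 0.0
t: 32.05
tool_pos: [0.4287, 0.3062, 0.032]
tool_rot: [0.707, 0.707, 0.002, 0.001]
contact_force: [-0.4, -0.6, 7.4]
grip_width: 0.0516
finger_force: 43.6
shift mm [ 1.8 -2.9  2. ] wz 0.0 | psi 90.02 tilt [0.18 0.09] t 32.0 pos [0.4287 0.3062 0.032 ] w 0.0516 F [-0.4 -0.6  7.4]
t: 32.55
tool_pos: [0.4283, 0.3061, 0.154]
tool_rot: [0.707, 0.707, 0.002, 0.001]
contact_force: [0.8, 1.2, -1.9]
grip_width: 0.0516
finger_force: 42.7
shift mm [-275.4  117.9    4. ] wz 7.5 | psi 90.02 tilt [0.2 0.1] t 32.5 pos [0.4283 0.3061 0.154 ] w 0.0516 F [ 0.8  1.2 -1.9]
```

```bash
python3 -m pendant '[{"x":-0.025,"y":0.011,"z":0,"wx":0,"wy":0,"wz":1},{"x":-0.065,"y":0.028,"z":0,"wx":0,"wy":0,"wz":3},{"x":-0.107,"y":0.046,"z":0,"wx":0,"wy":0,"wz":5},{"x":-0.149,"y":0.064,"z":0,"wx":0,"wy":0,"wz":7},{"x":-0.19,"y":0.081,"z":0,"wx":0,"wy":0,"wz":7.5}]';python3 -m pendant '[{"x":-0.037,"y":0.012,"z":0,"wx":0,"wy":0,"wz":0},{"x":-0.065,"y":0.02,"z":0,"wx":0,"wy":0,"wz":0},{"x":-0.082,"y":0.025,"z":0,"wx":0,"wy":0,"wz":0},{"x":-0.082,"y":0.025,"z":0,"wx":0,"wy":0,"wz":0},{"x":-0.082,"y":0.025,"z":0,"wx":0,"wy":0,"wz":0}]';python3 to.py .5463 .029 .033 82.5
```

```text
t: 33.05
tool_pos: [0.5087, 0.1138, 0.1511]
tool_rot: [0.752, 0.659, 0.0, 0.0]
contact_force: [0.7, 0.6, -1.8]
grip_width: 0.0514
finger_force: 42.7
t: 33.55
tool_pos: [0.5222, 0.031, 0.1507]
tool_rot: [0.752, 0.659, 0.0, -0.0]
contact_force: [-0.2, 0.2, -2.1]
grip_width: 0.0514
finger_force: 42.7
shift mm [  1.2  24.2 117.7] wz -0.0 | psi 82.47 tilt [-0.    0.03] t 33.5 pos [0.5222 0.031  0.1507] w 0.0514 F [-0.2  0.2 -2.1]
```

```bash
python3 -m pendant '[{"x":0.001,"y":0.015,"z":0,"wx":0,"wy":0,"wz":0},{"x":0.001,"y":0.024,"z":0.005,"wx":0,"wy":0,"wz":0},{"x":0.001,"y":0.024,"z":0.03,"wx":0,"wy":0,"wz":0},{"x":0.001,"y":0.024,"z":0.06,"wx":0,"wy":0,"wz":0},{"x":0.001,"y":0.024,"z":0.075,"wx":0,"wy":0,"wz":0}]';python3 -m pendant '[{"x":0,"y":0,"z":0,"wx":0,"wy":0,"wz":0},{"x":0,"y":0,"z":0,"wx":0,"wy":0,"wz":0}]';python3 to.py .5463 .029 .033 82.5
```

```text
t: 34.05
tool_pos: [0.5447, 0.03, 0.0728]
tool_rot: [0.751, 0.66, -0.001, -0.001]
contact_force: [-1.1, 0.4, -0.7]
grip_width: 0.0515
finger_force: 42.6
t: 34.25
tool_pos: [0.5462, 0.0295, 0.0753]
tool_rot: [0.751, 0.66, -0.0, -0.0]
contact_force: [0.9, -0.2, -1.4]
grip_width: 0.0513
finger_force: 42.6
shift mm [-0.5  0.1 42.3] wz 0.1 | psi 82.58 tilt [-0.03  0.01] t 34.2 pos [0.5462 0.0295 0.0753] w 0.0513 F [ 0.9 -0.2 -1.4]
```

```bash
python3 -m pendant '[{"x":0,"y":0,"z":0.01,"wx":0,"wy":0,"wz":0},{"x":0,"y":0,"z":0.02,"wx":0,"wy":0,"wz":0},{"x":0,"y":0,"z":0.03,"wx":0,"wy":0,"wz":0},{"x":0,"y":0,"z":0.036,"wx":0,"wy":0,"wz":0},{"x":0,"y":0,"z":0.04,"wx":0,"wy":0,"wz":0}]';python3 -m pendant '[{"x":0,"y":0,"z":0.001,"wx":0,"wy":0,"wz":0},{"x":0,"y":0,"z":0.002,"wx":0,"wy":0,"wz":0},{"x":0,"y":0,"z":0.003,"wx":0,"wy":0,"wz":0}]';python3 to.py .5463 .029 .033 82.5
```

```text
t: 34.75
tool_pos: [0.5458, 0.0288, 0.0344]
tool_rot: [0.752, 0.659, -0.0, -0.0]
contact_force: [0.5, 0.7, -0.5]
grip_width: 0.0513
finger_force: 42.6
t: 35.05
tool_pos: [0.5467, 0.0288, 0.0325]
tool_rot: [0.752, 0.659, 0.0, 0.0]
contact_force: [0.3, -0.0, -1.1]
grip_width: 0.0514
finger_force: 42.6
shift mm [ 0.2 -0.4 -0.5] wz 0.0 | psi 82.51 tilt [ 0.04 -0.  ] t 35.0 pos [0.5467 0.0288 0.0325] w 0.0514 F [ 0.3 -0.  -1.1]
```

```bash
python3 -m pendant '[{"x":0,"y":0,"z":0.001,"wx":0,"wy":0,"wz":0},{"x":0,"y":0,"z":0.0015,"wx":0,"wy":0,"wz":0}]';python3 -m pendant '[{"x":0,"y":0,"z":0,"wx":0,"wy":0,"wz":0},{"x":0,"y":0,"z":0,"wx":0,"wy":0,"wz":0},{"x":0,"y":0,"z":0,"wx":0,"wy":0,"wz":0},{"x":0,"y":0,"z":0,"wx":0,"wy":0,"wz":0}]' 1 40; python3 -m pendant '[{"x":0,"y":0,"z":-0.02,"wx":0,"wy":0,"wz":0},{"x":0,"y":0,"z":-0.05,"wx":0,"wy":0,"wz":0},{"x":0,"y":0,"z":-0.09,"wx":0,"wy":0,"wz":0},{"x":0,"y":0,"z":-0.13,"wx":0,"wy":0,"wz":0},{"x":0,"y":0,"z":-0.17,"wx":0,"wy":0,"wz":0}]'; python3 to.py .468 -.0234 .3014 82.4
```

```text
t: 35.25
tool_pos: [0.5467, 0.0287, 0.032]
tool_rot: [0.752, 0.659, 0.0, 0.0]
contact_force: [-4.5, -0.1, 12.4]
grip_width: 0.051
finger_force: 44.1
t: 35.65
tool_pos: [0.5464, 0.0288, 0.0307]
tool_rot: [0.752, 0.659, 0.0, 0.0]
contact_force: [-0.4, 0.8, -0.7]
grip_width: 0.0856
finger_force: 0.0
t: 36.15
tool_pos: [0.546, 0.0288, 0.2022]
tool_rot: [0.752, 0.659, -0.0, -0.0]
contact_force: [1.6, 0.2, -0.8]
grip_width: 0.0856
finger_force: 0.0
shift mm [-62.  -70.5 -99.2] wz 0.1 | psi 82.52 tilt [-0.02  0.  ] t 36.1 pos [0.546  0.0288 0.2022] w 0.0856 F [ 1.6  0.2 -0.8]
```

Return to the first viewpoint and compare with the initial picture.

```bash
python3 -m pendant '[{"x":-0.01,"y":-0.012,"z":-0.03,"wx":0,"wy":0,"wz":0},{"x":-0.03,"y":-0.032,"z":-0.06,"wx":0,"wy":0,"wz":0},{"x":-0.05,"y":-0.055,"z":-0.085,"wx":0,"wy":0,"wz":0},{"x":-0.062,"y":-0.0705,"z":-0.099,"wx":0,"wy":0,"wz":0},{"x":-0.062,"y":-0.0705,"z":-0.099,"wx":0,"wy":0,"wz":0}]'; sed -e 's/pot_failed=(0,0)/pot_new=(0,0)/; s/pot_failed=0/pot_new=0/' run2.py > run4.py; echo 'cv2.imwrite("pics/w9.png",viewer.camera("wrist")[:,:,::-1])' >> run4.py; python3 run4.py | grep -v wrist
```

```text
t: 36.65
tool_pos: [0.4679, -0.0244, 0.3021]
tool_rot: [0.752, 0.659, 0.001, 0.002]
contact_force: [0.2, 0.7, -0.5]
grip_width: 0.0854
finger_force: 0.0
tray [ 0.5366 -0.0215 -0.1285] 0.073 implied 
reject [ 0.4321 -0.2571  0.1563] 0.087 implied 
pot_blue [ 0.4778 -0.0159 -0.1274] 0.041 implied [ 0.5373 -0.0237]
pot_white [ 0.5978 -0.0322 -0.1157] 0.051 implied [ 0.5384 -0.0244]
pot_yellow [ 0.5294 -0.086  -0.1223] 0.044 implied [ 0.5372 -0.0265]
pot_purple [ 0.5447  0.0345 -0.1143] 0.045 implied [ 0.5369 -0.025 ]
pot_new [ 0.5356 -0.0257 -0.1721] 0.034 implied [ 0.5356 -0.0257]
```

View pics/w9.png

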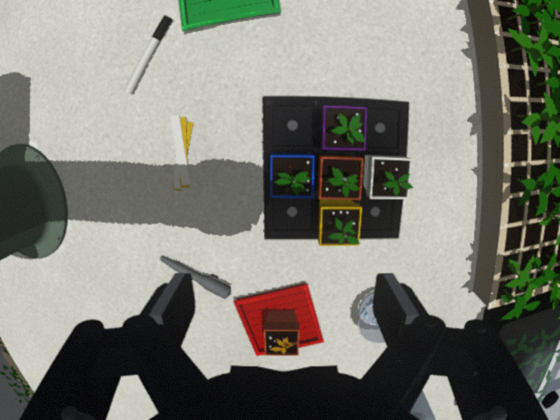

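The picture matches the starting layout. The fresh pot is at (342,178) in the middle socket, purple at (345,128), yellow at (341,225), and the failed pot's foot is near the centre of the red tray at about (280,320). Yellow and purple are back within a few mm of where they started.

```bash
python3 -c "
from cell import arm
print(arm.sign_off())"
```

```text
the job is handed in; nothing more can be done
None
```

The job is handed in at about 37 s on the robot's clock: the fresh pot is in the middle socket, yellow and purple are back in their own sockets, the failed pot is in the red tray, and the tub of clips was left alone; sign-off returned no verdict.

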